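# Shut down the keep-warm plate and clear the saucepans

## Task

Supper is over, so shut down the keep-warm plate: turn both heat knobs fully anticlockwise to their off stops, and only then flip the main switch over to off. Clear every little saucepan from the plate onto the raised wooden pan rest, standing flat and centred across its width, with the handles sticking out over its front edge (the long side nearer you). Leave the mug and the jar at the back alone.

Things in the scene. Friction and masses are not known exactly. Their poses are not given: they have to be found in the camera images.
- plate: Fixed two-zone electric keep-warm plate: steel casing 260 (x) x 490 (y) x 60 mm high, top level. Origin: centre of its underside; -x long side faces the robot at yaw 0. Black glass covers y -125 to +245 mm; the steel control strip, y -245 to -125, carries along y = -190 the front knob (x -83), main switch (x 0) and rear knob (x +83).
- front_knob (a joint): Heat knob nearer the robot, rad. 0 = off, the end stop fully anticlockwise (from above); grows clockwise to 4.7 = hottest. Stays where left (friction 0.05 N m). Black skirt, 44 mm across, with a bar grip 42 mm long x 14 mm thick; the white mark is on the end of the bar that points to the plate's -x side when off.
- rear_knob (a joint): The same knob, farther from the robot.
- front_knob_grip (a point): On the front knob's vertical axis, 37 mm above the plate's top, in the bar grip (bar spans 12 to 44 mm above the plate's top). Turns with the knob: its x axis lies along the bar, so the fingers close along its y axis.
- rear_knob_grip (a point): The same point of the rear knob.
- main_switch (a joint): Black toggle lever between the knobs, hinged about the plate's x axis, rad. 0.9 = on, leaning 0.45 rad towards the glass (plate's +y); 0 = off, leaning 0.45 rad outwards (-y). Snap action: past the middle (0.45) it jumps to the other end by itself; about 3 N at the tip starts it.
- switch_tip (a point): End of the toggle lever, 45 mm from its pivot, on the moving lever; the lever there is 18 mm wide (plate's x) and 11 mm thick.
- switch_pivot (a point): Pivot of the toggle, 4 mm above the plate's top, fixed to the plate; its axes are the plate's axes.
- rest: Fixed slatted wooden pan rest, 100 mm deep (x) x 400 mm long (y), flat top 30 mm above the worktop. Origin at the centre of its underside; its front long side is -x (towards the robot at yaw 0).
- pan_a: Small steel saucepan, one of up to four alike (None if absent): 80 mm across, 50 mm high, 0.18 to 0.31 kg, flat bottom of 72 mm; origin: centre of its underside, z up. Level straight handle along its -x to 145 mm from the axis, 14 mm wide, 11 mm high, its middle 40 mm above the bottom.
- pan_a_grip (a point): Middle of pan_a's handle bar 68 mm from the pan's axis (28 mm from the wall): a good place to pinch it across its 14 mm width. Axes are the pan's.
- pan_a_end (a point): Free end of pan_a's handle, 143 mm from the pan's axis.
- pan_b: Small steel saucepan, one of up to four alike (None if absent): 80 mm across, 50 mm high, 0.18 to 0.31 kg, flat bottom of 72 mm; origin: centre of its underside, z up. Level straight handle along its -x to 145 mm from the axis, 14 mm wide, 11 mm high, its middle 40 mm above the bottom.
- pan_b_grip (a point): Middle of pan_b's handle bar 68 mm from the pan's axis (28 mm from the wall): a good place to pinch it across its 14 mm width. Axes are the pan's.
- pan_b_end (a point): Free end of pan_b's handle, 143 mm from the pan's axis.
- pan_c: Small steel saucepan, one of up to four alike (None if absent): 80 mm across, 50 mm high, 0.18 to 0.31 kg, flat bottom of 72 mm; origin: centre of its underside, z up. Level straight handle along its -x to 145 mm from the axis, 14 mm wide, 11 mm high, its middle 40 mm above the bottom.
- pan_c_grip (a point): Middle of pan_c's handle bar 68 mm from the pan's axis (28 mm from the wall): a good place to pinch it across its 14 mm width. Axes are the pan's.
- pan_c_end (a point): Free end of pan_c's handle, 143 mm from the pan's axis.
- pan_d: Small steel saucepan, one of up to four alike (None if absent): 80 mm across, 50 mm high, 0.18 to 0.31 kg, flat bottom of 72 mm; origin: centre of its underside, z up. Level straight handle along its -x to 145 mm from the axis, 14 mm wide, 11 mm high, its middle 40 mm above the bottom.
- pan_d_grip (a point): Middle of pan_d's handle bar 68 mm from the pan's axis (28 mm from the wall): a good place to pinch it across its 14 mm width. Axes are the pan's.
- pan_d_end (a point): Free end of pan_d's handle, 143 mm from the pan's axis.
- mug: Bystander: white mug, 80 mm across, 90 mm high, at the back; origin under its centre.
- jar: Bystander: storage jar, 68 mm across, 100 mm high, at the back; origin under its centre.
Not all that is in view belongs to the job. What is shaped like the pan_c but green or pink is not meant.

How it is judged:
By the outcome, as a careful person would: the job done as asked, in the order asked, and still so for the second after the job is handed in, with the robot touching nothing.
Of pan_a, pan_b, pan_c, pan_d only 3 to 4 are there at a start; the rules pass over those that are not, and their reading is None.
At some moment in a run one of pan_a, pan_b, pan_c, pan_d may be knocked a few centimetres aside while the robot is not near it.
It also fails if it takes over 210 s, if anything falls off the work surface, if the arm or the gripper's body presses on something with over 40 N, if the wrist force passes 120 N, or if a joint passes its speed limit or range.

## Robot

A 6-joint arm with a two-finger parallel gripper is mounted at the origin on the work surface. World frame = base frame: x ahead of the robot, y to its left, z up, the work surface at z = 0. Lengths are in m, angles in rad, forces in N, time in s.
With the tool pointing down it reaches from about 0.35 to 0.85 m from the base axis. Payload 8.1 kg.
Tool frame: the origin (TCP) lies midway between the tips of the shut fingers; the grasp point (between the pads) lies 19 mm behind it; z points along the fingers, x is the direction in which the jaws open and shut, and the axes are right-handed (so a half turn about z gives the same grasp; the last joint's range is limited). The gripper opens to 85 mm and grips with 20 to 120 N. Pads are 22 mm wide; open, the fingers measure 114 mm over their backs; the gripper's body (76 mm by 85 mm) begins 54 mm behind the grasp point. The pads swing forward as they close: fully open they stand 13 mm farther back than shut.
Start: joints at [-1.19, 0.13, 1.488, -0, 1.523, -0.085], TCP at [0.27, -0.536, 0.231] pointing down, gripper open.
Joint ranges: [-2.96, 2.96], [-0.89, 2.26], [0.02, 2.5], [-1.34, 4.48], [0, 2.73], [-2.66, 2.66]. Speed limits (rad/s): [2.39, 2.39, 2.79, 3.14, 3.14, 3.14].

## Interface

Orientations are given as a rotation vector (axis times angle).
In Python, from cell import get_obs, get_image, sign_off gives the robot as it stands. The module is installed in compiled form; this text tells all that it offers.
- The arm moves only by the shell command python3 -m handwheel 'ROWS'. ROWS is JSON, a list of rows, each a list of 7 numbers: the shift along the world's x, y, z in cm, then the turn, a rotation vector about the world's x, y, z in rad, then the opening, from 0 (shut) to 1 (fully open). In form: [[x, y, z, rx, ry, rz, grip], ...]. A call has 1 to 8 rows; each row is the pose to reach, as a shift and turn from the pose measured when the call began; what a row does not reach only later rows make up. A row lasts 1/10 s, in which the tool goes at most 50 mm and 8.59 degrees, less where a joint would pass 70% of its speed; a pose out of reach is approached as far as the arm can. A call with a gripper value outside its range is refused whole. The fingers move at their own pace and stop on an object; the grip force is fixed at half the most. Time passes only in rows, so rows that repeat a pose let the fingers close. It gives the time, the measured TCP pose, the force and the opening at its end, in the units of the state.
- get_obs(): the state, without advancing time (a new reading comes with each control period).
- get_image(name): name is "scene" or "top" or "wrist"; returns a dict with "image" (400x640x3 uint8, blue, green, red), "fovy" (degrees; the focal length in pixels is half the picture's height over the tangent of half this angle, whatever the lens; pixels are square), "cx", "cy" (the principal point, pixels), "rvec" (rotation vector, rad) and "tvec" (3), from world to camera coordinates, as OpenCV has them; the wrist camera has in their place "hand_eye" (4x4, takes a point from camera to tool coordinates, whose origin is the TCP and whose axes are the tool frame's). Camera axes: x right, y down, z forward; pixel columns grow to the right and rows downward; lengths in m; the calibration is good to about 2 mm. A picture is of the moment at which its call begins: read the wrist's pose just before it. There is no depth.
- sign_off(): hands the job in, once; it reports no verdict.
The state is a dict: "t": time; "joint_positions": joint angles; "qvel": joint speeds; "joint_torque": joint torques, N m; "tcp_pos": TCP position; "orientation": TCP orientation; "wrist_force": force on the tool from outside, world axes, zero at the start; "wrist_torque": the same for the moment, N m; "gripper_width": finger opening in m.
Only numpy, scipy, OpenCV 4.12 (cv2) and the standard library are available. Lean on these libraries where they do the work, as an engineer would, in place of code of your own. Each camera call takes 0.05 s, during which the arm holds its last target.

## Working session

There is one attempt and no reset: what is moved stays moved. The work goes in short steps, Python scripts to look and compute and a shell command to move; the robot and the scene stay as the last step left them, time stands still between calls to the robot, and variables do not carry over. Pictures are saved under pics/ and viewed, and the job is handed in when it is done.

```bash
mkdir -p pics; ls
cat > h.py <<'E'
import numpy as np, cv2
from cell import get_obs, get_image
def snap(n,out=None):
    o=get_obs(); d=get_image(n)
    if out: cv2.imwrite('pics/'+out,d['image'])
    f=200/np.tan(np.radians(d['fovy'])/2)
    K=np.array([[f,0,d['cx']],[0,f,d['cy']],[0,0,1.]])
    if 'rvec' in d:
        R=cv2.Rodrigues(np.array(d['rvec'],float))[0]; t=np.array(d['tvec'],float).ravel()
    else:
        H=np.array(d['hand_eye'],float); Rt=cv2.Rodrigues(np.array(o['orientation'],float))[0]
        Rwc=Rt@H[:3,:3]; p=Rt@H[:3,3]+np.array(o['tcp_pos'])
        R=Rwc.T; t=-R@p
    return d['image'],K,R,t
def onz(u,v,z,c):
    _,K,R,t=c
    r=R.T@np.linalg.inv(K)@np.array([u,v,1.]); C=-R.T@t
    return C+r*(z-C[2])/r[2]
def proj(P,c):
    _,K,R,t=c
    q=K@(R@np.array(P,float)+t); return q[:2]/q[2]
def tri(obs):
    A=np.zeros((3,3));b=np.zeros(3)
    for (u,v),c in obs:
        _,K,R,t=c
        r=R.T@np.linalg.inv(K)@np.array([u,v,1.]); r/=np.linalg.norm(r); C=-R.T@t
        M=np.eye(3)-np.outer(r,r); A+=M;b+=M@C
    return np.linalg.solve(A,b)
E
python3 - <<'E'
from h import *
for n in ('scene','top','wrist'):
    c=snap(n,n+'0.png'); print(n,c[1][0,0],c[1][:2,2],-c[2].T@c[3])
print(get_obs())
E
```

```text
pics
scene 476.3930892524068 [327.02134634 203.78419578] [1.28162524 0.55163959 1.46780182]
top 468.8015828925404 [324.28243405 202.58108721] [0.39653962 0.14807797 1.31771272]
wrist 339.86505491973827 [317.3887459  195.32139641] [ 0.32892279 -0.5057842   0.37381009]
{'t': 0.15, 'joint_positions': array([-1.19040336e+00,  1.30978769e-01,  1.48906885e+00,  1.34097883e-05,
        1.52299400e+00, -8.54138372e-02]), 'qvel': array([ 4.08090925e-05, -1.50359130e-03, -3.90325200e-03,  3.39755623e-04,
        5.68925274e-04, -7.04850008e-04]), 'joint_torque': array([ 8.13648094e-04, -5.70066047e+01, -5.01158595e+01, -2.00743361e-04,
        9.58814635e-03,  1.38690748e-05]), 'tcp_pos': array([ 0.26934088, -0.53566124,  0.23046892]), 'orientation': array([-2.67343523e+00,  1.64828902e+00,  1.81539371e-03]), 'wrist_force': array([-0.10614715, -0.0957707 ,  0.36871251]), 'wrist_torque': array([0.02019363, 0.0102811 , 0.00095682]), 'gripper_width': 0.0853610916823553}
```

View pics/scene0.png

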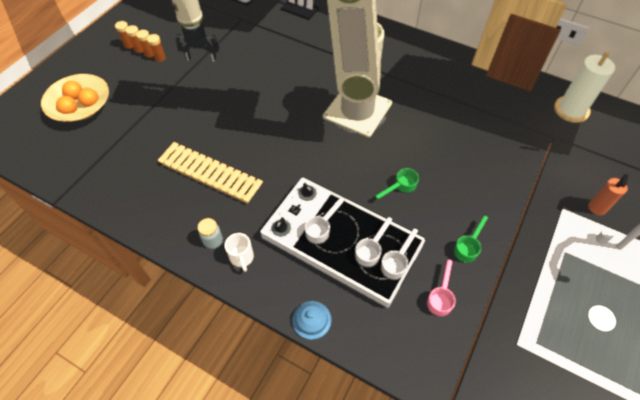

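View pics/top0.png

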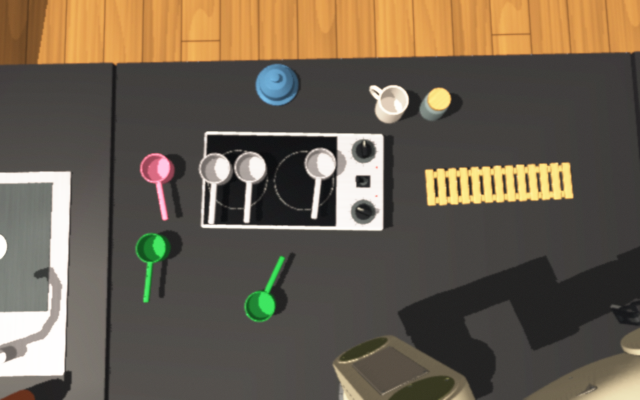

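View pics/wrist0.png

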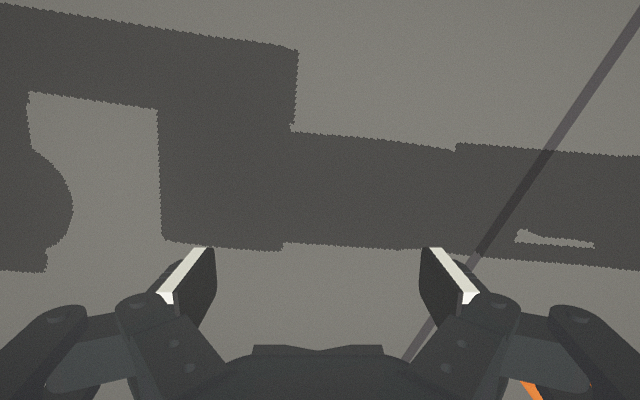

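The top view (right = -y, up = +x) shows three steel pans on the plate: bowls at (215,169), (250,168) and (320,163), handles pointing to the robot. The knobs are at (364,150) and (364,211), the switch at (363,181), and the rest runs x 426–573, y 163–206. Look-alikes to leave: pink pan (157,168), green pans (152,247) and (260,305). Next, close crops.

Run:
```python
from h import *
c=snap('top')
a=c[0][120:240,190:400]; cv2.imwrite('pics/topcrop1.png',cv2.resize(a,None,fx=3.8,fy=3.8,interpolation=cv2.INTER_CUBIC))
s=snap('scene')
a=s[0][170:305,255:430]; cv2.imwrite('pics/scenecrop1.png',cv2.resize(a,None,fx=4.4,fy=4.4,interpolation=cv2.INTER_CUBIC))
for n,(u,v),z in [('TL',(205,132),.06),('TR',(384,134),.06),('BR',(383,230),.06),('BL',(202,227),.06),('rTL',(426,169),.03),('rTR',(571,163),.03),('rBR',(573,198),.03),('rBL',(428,206),.03),('k1',(364,211),.1),('k2',(364,150),.1),('sw',(363,181),.1)]:
    print(n,onz(u,v,z,c).round(4))
for u,v in [(215,169),(250,168),(320,163)]: print('bowl',onz(u,v,.11,c).round(4))
for u,v in [(212,222),(247,221),(315,217)]: print('end',onz(u,v,.10,c).round(4))
```

```text
TL [0.7215 0.4714 0.06  ]
TR [ 0.7053 -0.0183  0.06  ]
BR [ 0.4433 -0.0068  0.06  ]
BL [0.4615 0.4784 0.06  ]
rTL [ 0.6111 -0.1356  0.03  ]
rTR [ 0.6194 -0.5389  0.03  ]
rBR [ 0.5215 -0.5373  0.03  ]
rBL [ 0.5079 -0.1367  0.03  ]
k1 [0.4923 0.0459 0.1   ]
k2 [0.6536 0.0412 0.1   ]
sw [0.5712 0.0462 0.1   ]
bowl [0.6095 0.4321 0.11  ]
bowl [0.6102 0.3407 0.11  ]
bowl [0.6195 0.1579 0.11  ]
end [0.4719 0.4419 0.1   ]
end [0.4726 0.3509 0.1   ]
end [0.4793 0.1738 0.1   ]
```

View pics/topcrop1.png

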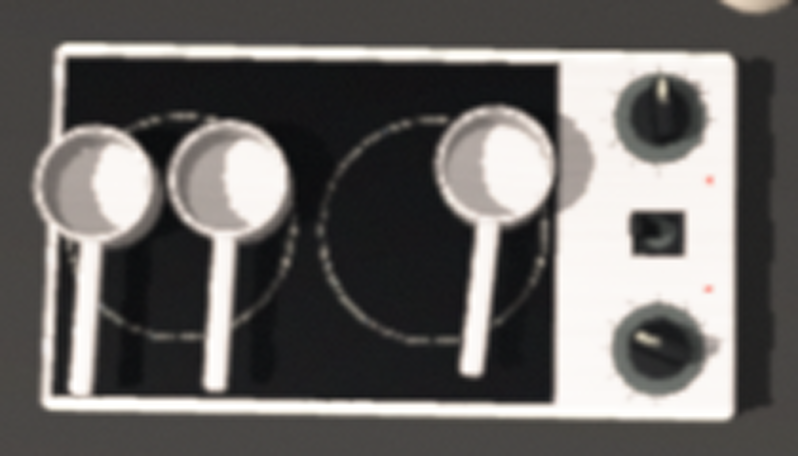

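View pics/scenecrop1.png

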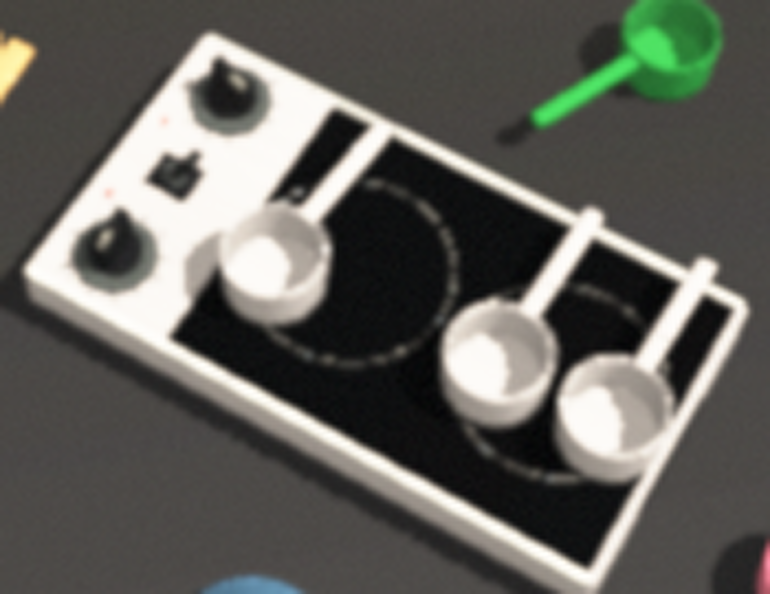

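Three pans belong to the job (steel). The front knob is at about 2.0 rad (mark left and slightly up), the rear at about 3.1 (mark at +x), and the switch leans to the glass. I'll move over the control strip for close looks.

```bash
python3 -m handwheel '[[25,46,4,0,0,0.6,0.5],[25,46,4,0,0,0.6,0.5],[25,46,4,0,0,0.6,0.5],[25,46,4,0,0,0.6,0.5],[25,46,4,0,0,0.6,0.5],[25,46,4,0,0,0.6,0.5],[25,46,4,0,0,0.6,0.5],[25,46,4,0,0,0.6,0.5]]'
python3 -m handwheel '[[9,17,1,0,0,0.06,0.5],[9,17,1,0,0,0.06,0.5],[9,17,1,0,0,0.06,0.5],[9,17,1,0,0,0.06,0.5],[9,17,1,0,0,0.06,0.5]]'
python3 - <<'E'
from h import *
o=get_obs();print(o['t'],o['tcp_pos'],o['orientation'],o['joint_positions'])
c=snap('wrist','w1.png')
E
```

```text
t: 1.05
tcp_pos: [0.4604, -0.1836, 0.2617]
orientation: [-3.042, 0.785, 0.0]
wrist_force: [1.0, -0.9, 0.3]
gripper_width: 0.0427
t: 1.55
tcp_pos: [0.5518, -0.0087, 0.2717]
orientation: [-3.064, 0.685, 0.0]
wrist_force: [-0.5, -0.5, 0.3]
gripper_width: 0.0427
1.55 [ 0.55184564 -0.00865282  0.27169369] [-3.06394415e+00  6.84788124e-01  5.04645990e-05] [-0.10993948 -0.01385772  1.56492675  0.0020478   1.5903299   0.32987114]
```

View pics/w1.png

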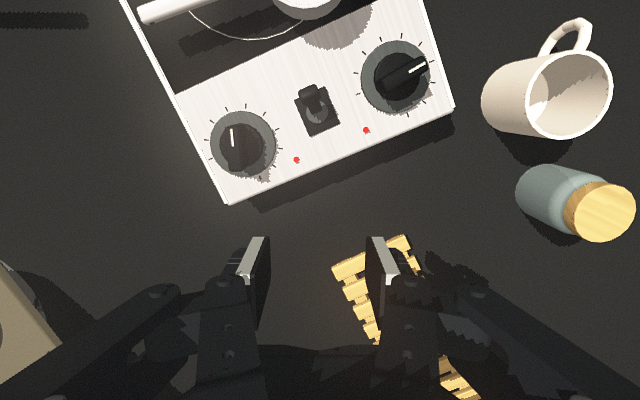

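The wrist view shows the strip: front knob at (243,146) with its mark at (232,137), rear knob at (396,77) with its mark at (418,69), switch at (315,105), near corners at (228,205) and (455,107). Triangulating with the top view.

Run:
```python
from h import *
w=snap('wrist'); t=snap('top')
a=w[0][50:215,195:465]; cv2.imwrite('pics/wc1.png',cv2.resize(a,None,fx=2.9,fy=2.9,interpolation=cv2.INTER_CUBIC))
a=t[0][125:240,325:395]; cv2.imwrite('pics/tc2.png',cv2.resize(a,None,fx=5,fy=5,interpolation=cv2.INTER_CUBIC))
print('corner-', tri([((228,205),w),((383.,229.5),t)]), onz(228,205,.06,w))
print('corner+', tri([((455,107),w),((384,134),t)]), onz(455,107,.06,w))
print('fk mark etc', onz(243,146,.07,w), onz(396,77,.07,w))
```

```text
corner- [ 0.44466822 -0.00689167  0.05829742] [ 0.44530531 -0.00641315  0.06      ]
corner+ [ 0.7136051  -0.02082201  0.02906451] [ 0.70346399 -0.01378329  0.06      ]
fk mark etc [0.49332695 0.04324272 0.07      ] [0.65793587 0.03867283 0.07      ]
```

View pics/wc1.png

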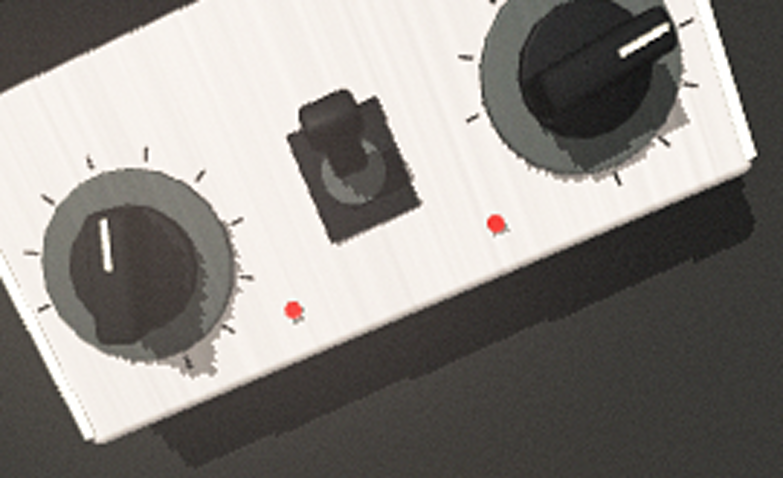

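View pics/tc2.png

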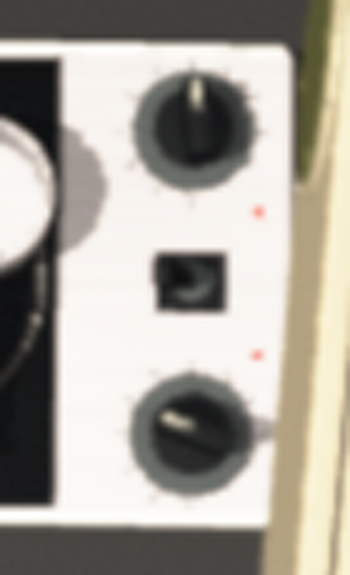

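Run:
```python
from h import *
w=snap('wrist'); t=snap('top')
W=lambda x,y:(195+x/2.9,50+y/2.9); T=lambda x,y:(325+x/5,125+y/5)
print('corner-',onz(*W(95,440),.06,w))
print('corner+',onz(*W(752,160),.06,w),onz(*T(292,48),.06,t))
for n,a,b in [('f',(138,262),(190,433)),('r',(584,82),(194,130))]:
    print(n,onz(*W(*a),.064,w),onz(*T(*b),.064,t), tri([(W(*a),w),(T(*b),t)]))
for n,a,b in [('f',(108,270),(103,219)),('r',(620,54),(670,27))]:
    p=onz(*W(*a),.104,w);q=onz(*W(*b),.104,w);d=q-p;print('mark',n,p,q,np.arctan2(d[1],d[0]))
for n,a,b in [('f',(193,425),(167,415)),('r',(196,103),(196,85))]:
    p=onz(*T(*a),.104,t);q=onz(*T(*b),.104,t);d=q-p;print('mark',n,p,q,np.arctan2(d[1],d[0]))
print('swbase',onz(*W(354,168),.062,w),'tip',tri([(W(325,107),w),(T(172,275),t)]),onz(*W(325,107),.104,w),onz(*T(172,275),.104,t))
```

```text
corner- [ 0.44599433 -0.00549244  0.06      ]
corner+ [ 0.70241235 -0.01511548  0.06      ] [ 0.70371053 -0.01658668  0.06      ]
f [0.49350485 0.04578617 0.064     ] [0.49353276 0.04560981 0.064     ] [0.49353567 0.04570709 0.06421251]
r [0.65837575 0.0340408  0.064     ] [0.65849746 0.03865077 0.064     ] [ 0.67601614  0.03138273 -0.01678032]
mark f [0.49354791 0.04772563 0.104     ] [0.49983829 0.06212788 0.104     ] 1.1590041750065616
mark r [0.66191203 0.03818345 0.104     ] [0.67795039 0.03883658 0.104     ] 0.04070071984157646
mark f [0.49457081 0.04720081 0.104     ] [0.50006728 0.06055266 0.104     ] 1.1802754152036856
mark r [0.66455138 0.04066842 0.104     ] [0.6741927 0.0403863 0.104    ] -0.029253909865821316
swbase [0.57625143 0.04199591 0.062     ] tip [0.57425786 0.0592097  0.11328735] [0.5763436  0.06232035 0.104     ] [0.57342918 0.05588107 0.104     ]
```

Front knob (0.4935, 0.0457), mark angle 1.165, so about 1.94 rad to turn; rear knob (0.6588, 0.039), about 3.1 rad. The plate yaw is about -0.037. Going to the front knob.

```bash
python3 -m handwheel '[[-3,3,-5,0,0,0.03,0.5],[-5.8,5.4,-10,0,0,0.03,0.5],[-5.8,5.4,-14,0,0,0.03,0.5],[-5.8,5.4,-14,0,0,0.03,0.5]]'
python3 - <<'E'
from h import *
o=get_obs();print(o['tcp_pos'],o['orientation'],o['joint_positions'][[0,5]])
w=snap('wrist','w2.png')
E
```

```text
t: 2.2
tcp_pos: [0.4871, 0.0389, 0.1261]
orientation: [3.072, -0.651, -0.014]
wrist_force: [-1.3, 0.1, 0.1]
gripper_width: 0.043
[0.48709713 0.03889466 0.12610029] [ 3.07152461 -0.65069273 -0.01416155] [-0.02514786  0.39241983]
```

View pics/w2.png

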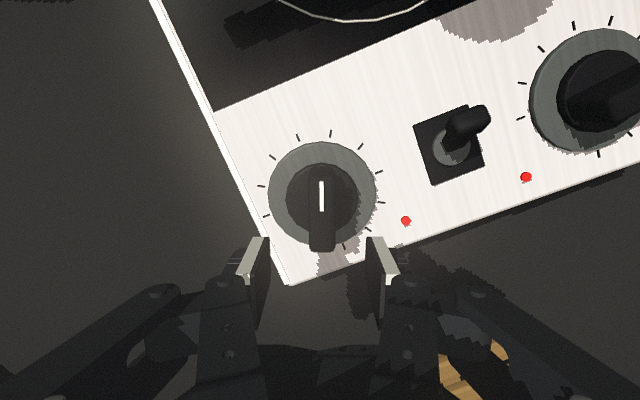

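The bar at (321,215) is aligned with the jaws (vertical in the image). A last small shift, then descend and close.

```bash
python3 -m handwheel '[[0.65,0.7,0,0,0,0,0.5],[0.65,0.7,-2.5,0,0,0,0.5],[0.65,0.7,-4.6,0,0,0,0.5],[0.65,0.7,-4.6,0,0,0,0.5]]'
python3 - <<'E'
from h import *
o=get_obs();print(o['tcp_pos'],o['orientation'],o['joint_positions'][[0,5]])
w=snap('wrist','w3.png')
E
```

```text
t: 2.65
tcp_pos: [0.4948, 0.0453, 0.0803]
orientation: [3.071, -0.652, -0.015]
wrist_force: [-1.0, -0.5, 0.1]
gripper_width: 0.0427
[0.49483372 0.04529945 0.08030689] [ 3.07090652 -0.65234015 -0.01531031] [-0.01180485  0.40688343]
```

View pics/w3.png

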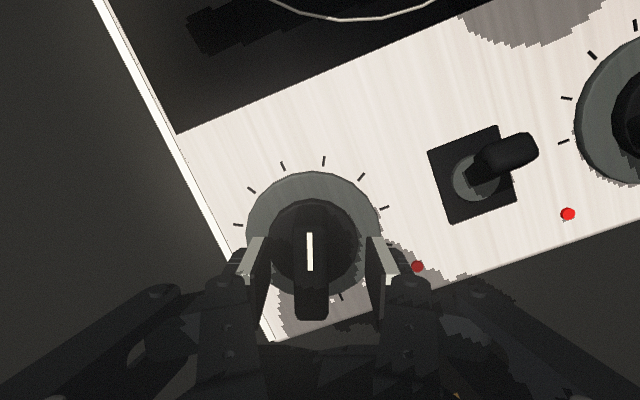

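```bash
python3 -m handwheel '[[-0.2,0.1,0,0,0,0,0.5],[-0.2,0.1,0,0,0,0,0],[-0.2,0.1,0,0,0,0,0],[-0.2,0.1,0,0,0,0,0],[-0.2,0.1,0,0,0,0,0]]'
python3 - <<'E'
from h import *
o=get_obs();print(o['tcp_pos'],o['orientation'],o['joint_positions'][[0,5]],o['wrist_torque'])
w=snap('wrist','w4.png')
E
```

```text
t: 3.2
tcp_pos: [0.4932, 0.0472, 0.0835]
orientation: [3.072, -0.652, -0.014]
wrist_force: [-11.4, 3.5, 15.0]
gripper_width: 0.0126
[0.49320952 0.04716852 0.08351157] [ 3.07236099 -0.6518203  -0.01434471] [-0.00892945  0.40883819] [ 0.51237798  1.65245153 -0.0208197 ]
```

View pics/w4.png

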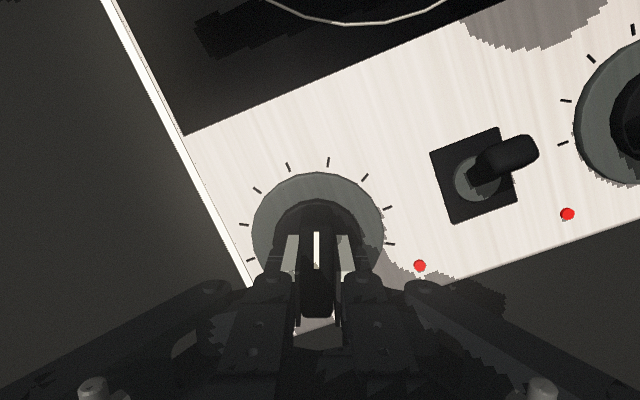

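Gripped: width 12.6 mm, bar between pads. There is a light upward 15 N, so I lift 2 mm and turn anticlockwise.

```bash
python3 -m handwheel '[[-0.1,0,0.2,0,0,0.14,0],[-0.1,0,0.2,0,0,0.28,0],[-0.1,0,0.2,0,0,0.42,0],[-0.1,0,0.2,0,0,0.56,0],[-0.1,0,0.2,0,0,0.7,0],[-0.1,0,0.2,0,0,0.84,0],[-0.1,0,0.2,0,0,0.98,0],[-0.1,0,0.2,0,0,1.1,0]]'
python3 - <<'E'
from h import *
o=get_obs();print(o['tcp_pos'],o['orientation'],o['joint_positions'][[0,5]],o['wrist_torque'])
w=snap('wrist','w5.png')
E
```

```text
t: 4.05
tcp_pos: [0.4928, 0.0471, 0.0841]
orientation: [2.952, 1.057, -0.009]
wrist_force: [12.6, 0.5, -22.8]
gripper_width: 0.0126
[0.49276465 0.04713879 0.08409672] [ 2.95225335  1.05656945 -0.00896698] [-0.00265751 -0.68744469] [ 0.03978716 -2.34102162 -0.06519029]
```

View pics/w5.png

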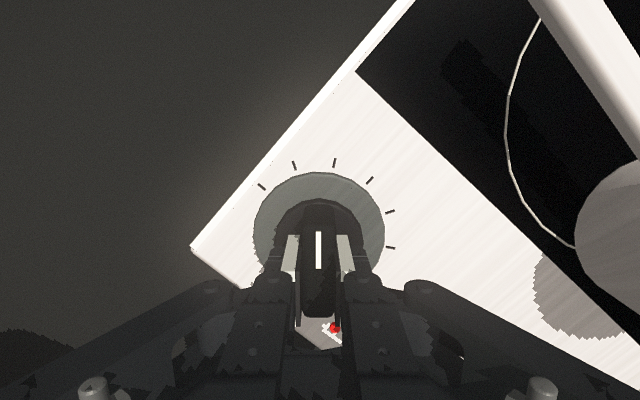

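```bash
python3 -m handwheel '[[0,0,-0.1,0,0,0.14,0],[0,0,-0.1,0,0,0.28,0],[0,0,-0.1,0,0,0.42,0],[0,0,-0.1,0,0,0.56,0],[0,0,-0.1,0,0,0.7,0],[0,0,-0.1,0,0,0.8,0]]'
python3 - <<'E'
from h import *
o=get_obs();print(o['tcp_pos'],o['orientation'],o['joint_positions'][[0,5]],o['wrist_torque'])
w=snap('wrist','w6.png')
E
```

```text
t: 4.7
tcp_pos: [0.4932, 0.0473, 0.0839]
orientation: [2.292, 2.136, -0.003]
wrist_force: [0.9, 1.2, -0.3]
gripper_width: 0.0128
[0.49323184 0.04725318 0.08388417] [ 2.29213379  2.13603663 -0.00309921] [-0.00243665 -1.50015013] [ 0.05286371 -0.03070672 -0.06875632]
```

```bash
python3 -m handwheel '[[0,0,0,0,0,0.05,0],[0,0,0,0,0,0.1,0],[0,0,0,0,0,0.1,0]]'
python3 - <<'E'
from h import *
o=get_obs();print(o['tcp_pos'],o['orientation'],o['joint_positions'][[0,5]],o['wrist_torque'])
w=snap('wrist','w7.png')
E
```

```text
t: 5.05
tcp_pos: [0.4933, 0.0473, 0.084]
orientation: [2.181, 2.25, -0.001]
wrist_force: [1.3, 1.8, -4.2]
gripper_width: 0.0129
[0.49334079 0.04731887 0.08399068] [ 2.18068224e+00  2.24984081e+00 -1.26698834e-03] [-0.00314953 -1.60294659] [ 0.11424224 -0.24035123 -1.81395489]
```

View pics/w7.png

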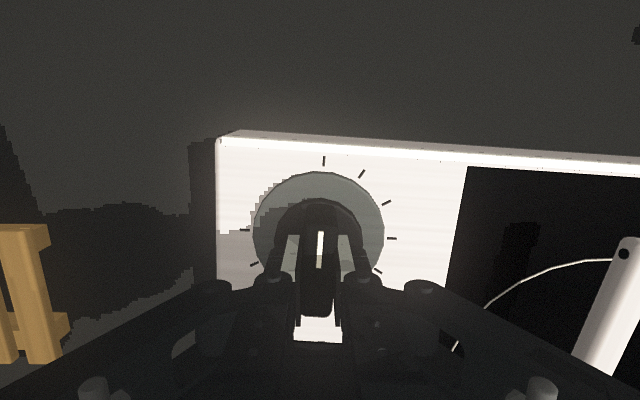

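Torque of -1.8 N m shows the front knob is on its stop. I relax slightly, open and rise.

```bash
python3 -m handwheel '[[0,0,0,0,0,-0.03,0],[0,0,0,0,0,-0.03,0.5],[0,0,0,0,0,-0.03,0.5],[0,0,0,0,0,-0.03,0.5],[0,0,3,0,0,-0.03,0.5],[0,0,7,0,0,-0.03,0.5],[0,0,7,0,0,-0.03,0.5]]'
python3 - <<'E'
from h import *
o=get_obs();print(o['tcp_pos'],o['orientation'],o['joint_positions'][[0,5]],o['wrist_torque'])
w=snap('wrist','w8.png')
E
```

```text
t: 5.8
tcp_pos: [0.4972, 0.0473, 0.1605]
orientation: [2.21, 2.211, 0.009]
wrist_force: [1.1, 0.9, 1.3]
gripper_width: 0.0429
[0.49718273 0.04729141 0.16047061] [2.20983351 2.21092712 0.00925524] [-0.00286028 -1.57285644] [0.04576776 0.00796203 0.05485484]
```

View pics/w8.png

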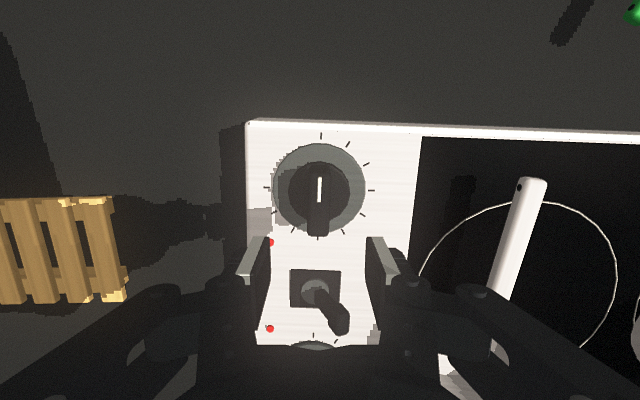

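The front knob is square to the casing with its mark at -x. It's off. Now the rear knob: unwind the wrist by 3.13 rad while moving over it.

```bash
python3 -m handwheel '[[4,0,2,0,0,-0.15,0.5],[8,0,2,0,0,-0.3,0.5],[12,0,2,0,0,-0.45,0.5],[16,-0.7,2,0,0,-0.6,0.5],[16,-0.7,2,0,0,-0.75,0.5],[16,-0.7,2,0,0,-0.9,0.5],[16,-0.7,2,0,0,-1.05,0.5],[16,-0.7,2,0,0,-1.2,0.5]]'
python3 -m handwheel '[[0,0,0,0,0,-0.15,0.5],[0,0,0,0,0,-0.3,0.5],[0,0,0,0,0,-0.45,0.5],[0,0,0,0,0,-0.6,0.5],[0,0,0,0,0,-0.75,0.5],[0,0,0,0,0,-0.9,0.5],[0,0,0,0,0,-1.05,0.5],[0,0,0,0,0,-1.2,0.5]]'
python3 -m handwheel '[[0,0,0,0,0,-0.15,0.5],[0,0,0,0,0,-0.3,0.5],[0,0,0,0,0,-0.45,0.5],[0,0,0,0,0,-0.6,0.5],[0,0,0,0,0,-0.73,0.5],[0,0,0,0,0,-0.73,0.5]]'
python3 - <<'E'
from h import *
o=get_obs();print(o['t'],o['tcp_pos'],o['orientation'],o['joint_positions'][[0,5]],o['wrist_torque'])
R=cv2.Rodrigues(o['orientation'])[0];print(np.arctan2(R[1,0],R[0,0]))
w=snap('wrist','w9.png')
E
```

```text
t: 6.65
tcp_pos: [0.6556, 0.0403, 0.1763]
orientation: [3.076, 0.568, -0.01]
wrist_force: [0.4, 0.4, -0.0]
gripper_width: 0.0426
t: 7.45
tcp_pos: [0.6551, 0.0403, 0.1749]
orientation: [2.865, -1.27, -0.022]
wrist_force: [-0.3, -0.5, 0.4]
gripper_width: 0.0428
t: 8.05
tcp_pos: [0.6545, 0.0403, 0.1737]
orientation: [2.224, -2.214, -0.027]
wrist_force: [-0.9, 1.2, 0.0]
gripper_width: 0.0427
8.05 [0.65454866 0.04028391 0.17371583] [ 2.22355168 -2.21417468 -0.02713364] [-0.02192204  1.54355123] [0.01703941 0.01833572 0.01658397]
-1.5666420878964518
```

View pics/w9.png

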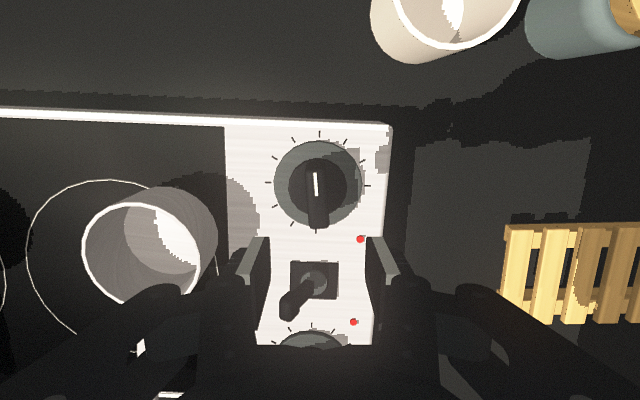

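```bash
python3 -m handwheel '[[0.4,0,-3,0,0,0,0.5],[0.4,0,-6,0,0,0,0.5],[0.4,0,-8.9,0,0,0,0.5],[0.4,0,-8.9,0,0,0,0.5]]'
python3 - <<'E'
from h import *
o=get_obs();print(o['t'],o['tcp_pos'])
w=snap('wrist','w10.png')
E
```

```text
t: 8.5
tcp_pos: [0.6545, 0.0404, 0.0788]
orientation: [2.229, -2.199, -0.038]
wrist_force: [-1.0, -0.7, -0.9]
gripper_width: 0.0424
8.5 [0.65451925 0.04037405 0.07879276]
```

View pics/w10.png

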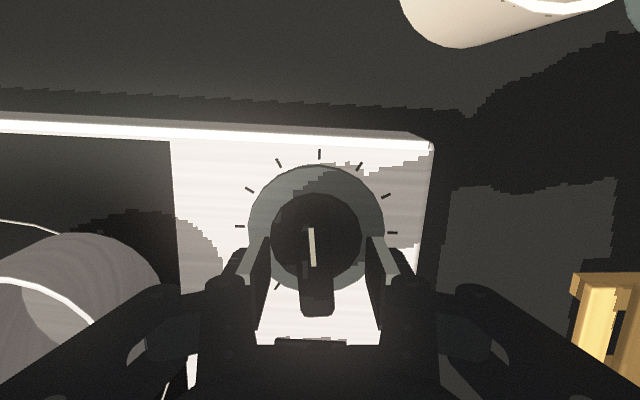

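```bash
python3 -m handwheel '[[0.4,0.1,0.5,0,0,0.05,0.5],[0.4,0.1,0.5,0,0,0.05,0.3],[0.4,0.1,0.5,0,0,0.05,0],[0.4,0.1,0.5,0,0,0.05,0],[0.4,0.1,0.5,0,0,0.05,0],[0.4,0.1,0.5,0,0,0.05,0]]'
python3 - <<'E'
from h import *
o=get_obs();print(o['t'],o['tcp_pos'],o['wrist_torque'])
E
```

```text
t: 9.15
tcp_pos: [0.6615, 0.0416, 0.0892]
orientation: [2.285, -2.148, -0.03]
wrist_force: [-0.7, 1.5, 5.3]
gripper_width: 0.0123
9.15 [0.66149152 0.04164657 0.0892252 ] [ 0.1979023   0.10112712 -0.01700058]
```

```bash
python3 -m handwheel '[[-0.2,0,-0.2,0,0,0.14,0],[-0.2,0,-0.2,0,0,0.28,0],[-0.2,0,-0.2,0,0,0.42,0],[-0.2,0,-0.2,0,0,0.56,0],[-0.2,0,-0.2,0,0,0.7,0],[-0.2,0,-0.2,0,0,0.84,0],[-0.2,0,-0.2,0,0,0.98,0],[-0.2,0,-0.2,0,0,1.1,0]]'
python3 - <<'E'
from h import *
o=get_obs();print(o['t'],o['tcp_pos'],o['wrist_torque'])
w=snap('wrist','w11.png')
E
```

```text
t: 9.95
tcp_pos: [0.6599, 0.0436, 0.0892]
orientation: [3.067, -0.626, -0.019]
wrist_force: [-4.2, 7.6, 6.6]
gripper_width: 0.0126
9.95 [0.65993744 0.04364461 0.08919762] [ 1.31575333  0.68560313 -0.10254359]
```

View pics/w11.png

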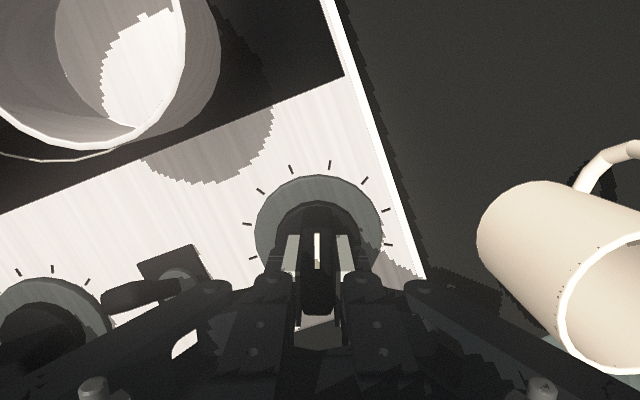

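```bash
python3 -m handwheel '[[0,-0.2,0,0,0,0.14,0],[0,-0.2,0,0,0,0.28,0],[0,-0.2,0,0,0,0.42,0],[0,-0.2,0,0,0,0.56,0],[0,-0.2,0,0,0,0.7,0],[0,-0.2,0,0,0,0.84,0],[0,-0.2,0,0,0,0.98,0],[0,-0.2,0,0,0,1.1,0]]'
python3 - <<'E'
from h import *
o=get_obs();print(o['t'],o['tcp_pos'],o['wrist_torque'])
w=snap('wrist','w12.png')
E
```

```text
t: 10.8
tcp_pos: [0.6575, 0.0433, 0.0892]
orientation: [2.933, 1.089, -0.013]
wrist_force: [-13.0, 5.6, 4.7]
gripper_width: 0.0126
10.8 [0.65747125 0.04330934 0.08924663] [ 0.89856488  2.09131275 -0.08572488]
```

View pics/w12.png

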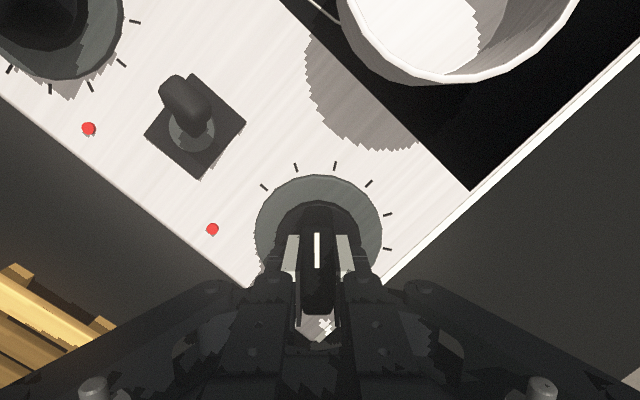

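```bash
python3 -m handwheel '[[-0.1,-0.2,0,0,0,0.14,0],[-0.1,-0.2,0,0,0,0.28,0],[-0.1,-0.2,0,0,0,0.42,0],[-0.1,-0.2,0,0,0,0.56,0],[-0.1,-0.2,0,0,0,0.7,0],[-0.1,-0.2,0,0,0,0.8,0],[-0.1,-0.2,0,0,0,0.86,0],[-0.1,-0.2,0,0,0,0.88,0]]'
python3 - <<'E'
from h import *
o=get_obs();print(o['t'],o['tcp_pos'],o['wrist_torque'])
R=cv2.Rodrigues(o['orientation'])[0];print(np.arctan2(R[1,0],R[0,0]))
E
```

```text
t: 11.65
tcp_pos: [0.6563, 0.0414, 0.0893]
orientation: [2.181, 2.24, -0.002]
wrist_force: [0.4, 1.5, -4.8]
gripper_width: 0.0122
11.65 [0.65627612 0.0414479  0.08934486] [ 0.37887614 -0.14849442 -1.74739282]
1.5974117944857906
```

Same signature (-1.75 N m): on the stop. Relax, open and rise.

```bash
python3 -m handwheel '[[0,0,0,0,0,-0.03,0],[0,0,0,0,0,-0.03,0.5],[0,0,0,0,0,-0.03,0.5],[0,0,0,0,0,-0.03,0.5],[0,0,3,0,0,-0.03,0.5],[0,0,7,0,0,-0.03,0.5],[0,0,10,0,0,-0.03,0],[0,0,10,0,0,-0.03,0]]'
python3 - <<'E'
from h import *
o=get_obs();print(o['t'],o['tcp_pos'],o['orientation'])
w=snap('wrist','w13.png')
w=snap('top','t13.png')
a=w[0][120:240,190:400]; cv2.imwrite('pics/t13c.png',cv2.resize(a,None,fx=3.8,fy=3.8,interpolation=cv2.INTER_CUBIC))
E
```

```text
t: 12.45
tcp_pos: [0.6598, 0.0414, 0.1968]
orientation: [2.209, 2.202, 0.009]
wrist_force: [0.6, -0.7, 1.3]
gripper_width: 0.0144
12.45 [0.6598196  0.04138196 0.19681948] [2.20865547 2.20217623 0.00940087]
```

View pics/w13.png

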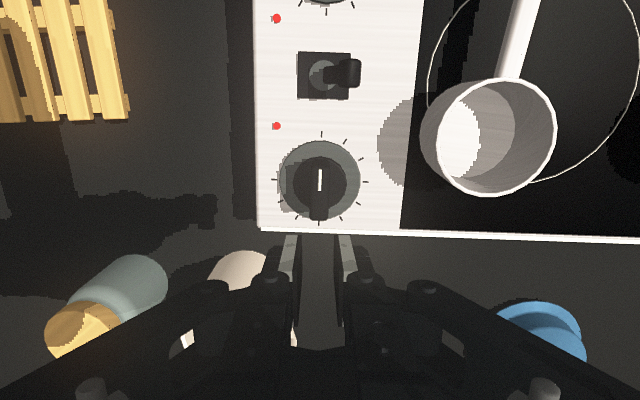

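View pics/t13c.png

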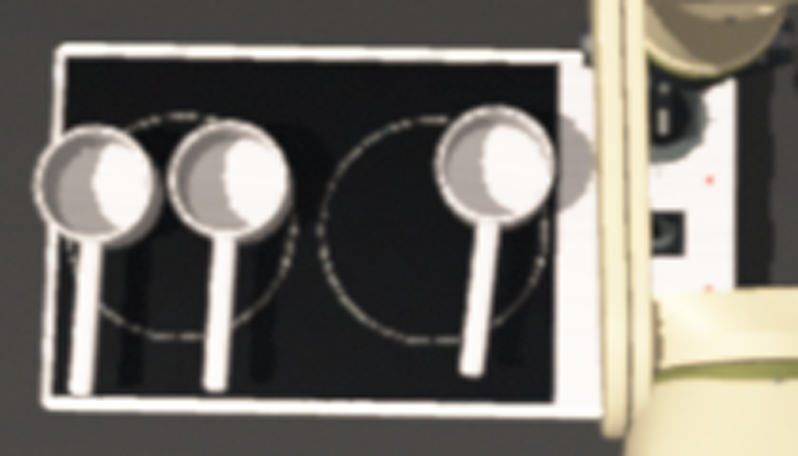

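Run:
```python
from h import *
w=snap('wrist')
for y0,x0,n,z in [(130,270,'wc13.png',6)]:
    cv2.imwrite('pics/'+n,cv2.resize(w[0][130:235,260:380],None,fx=6,fy=5.5,interpolation=cv2.INTER_CUBIC) if 0 else cv2.resize(w[0][130:235,260:380],None,fx=5.5,fy=5.5,interpolation=cv2.INTER_CUBIC))
im=cv2.imread('pics/w8.png'); cv2.imwrite('pics/wc8.png',cv2.resize(im[130:245,260:380],None,fx=5,fy=5,interpolation=cv2.INTER_CUBIC))
for a,b in [((260,228),(630,240))]:
    p=onz(*a,.06,w);q=onz(*b,.06,w);print('edge',p,q,np.arctan2(q[0]-p[0],q[1]-p[1]))
```

```text
edge [ 0.69671493 -0.00957006  0.06      ] [0.70729436 0.30884573 0.06      ] 0.03321298910198806
```

View pics/wc13.png

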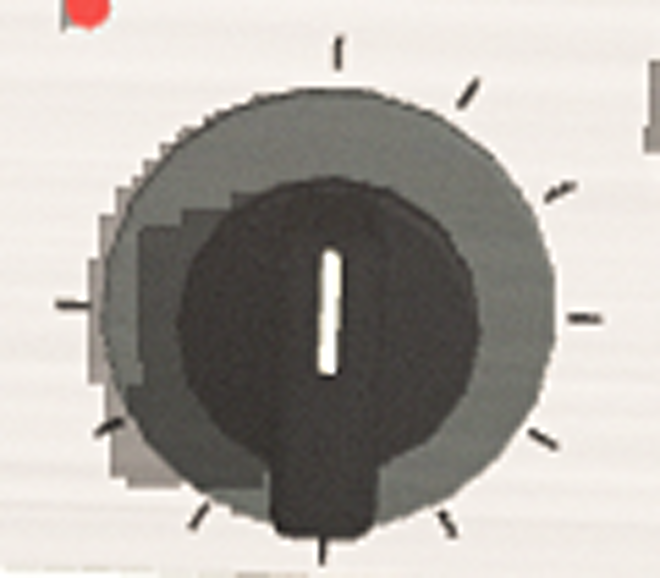

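View pics/wc8.png

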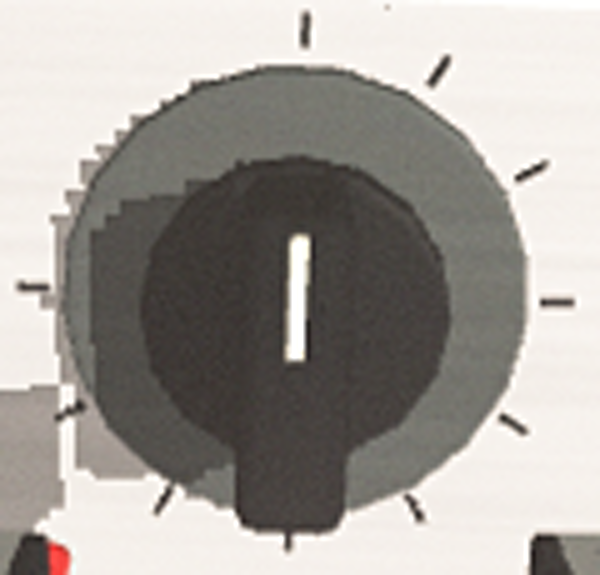

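Both knobs' marks line up with their off ticks (slopes match within 0.01). Now the switch: shut fingers, start on the glass side, push to -y.

```bash
python3 -m handwheel '[[-4,2.8,0,0,0,0,0],[-8.4,5.6,0,0,0,0,0],[-8.4,5.6,0,0,0,0,0],[-8.4,5.6,-5,0,0,0,0],[-8.4,5.6,-5,0,0,0,0]]'
python3 - <<'E'
from h import *
o=get_obs();print(o['t'],o['tcp_pos'])
w=snap('wrist','w14.png')
E
```

```text
t: 13.1
tcp_pos: [0.5668, 0.0972, 0.1313]
orientation: [2.219, 2.214, -0.018]
wrist_force: [-1.7, 0.2, -2.4]
gripper_width: -0.0004
13.1 [0.56684039 0.09717681 0.13126117]
```

View pics/w14.png

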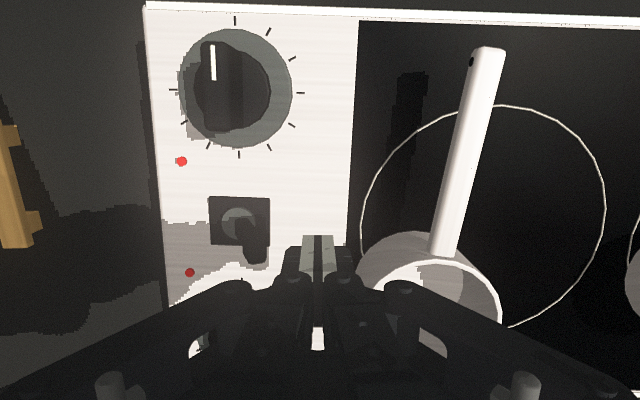

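```bash
python3 -m handwheel '[[0.9,0,-1.5,0,0,0,0],[0.9,0,-3,0,0,0,0],[0.9,0,-4,0,0,0,0],[0.9,0,-4,0,0,0,0]]'
python3 - <<'E'
from h import *
o=get_obs();print(o['t'],o['tcp_pos'])
w=snap('wrist','w15.png')
E
```

```text
t: 13.55
tcp_pos: [0.5762, 0.0968, 0.0926]
orientation: [2.22, 2.213, -0.018]
wrist_force: [-0.2, -0.5, 0.3]
gripper_width: -0.0001
13.55 [0.57619834 0.09679812 0.09264064]
```

View pics/w15.png

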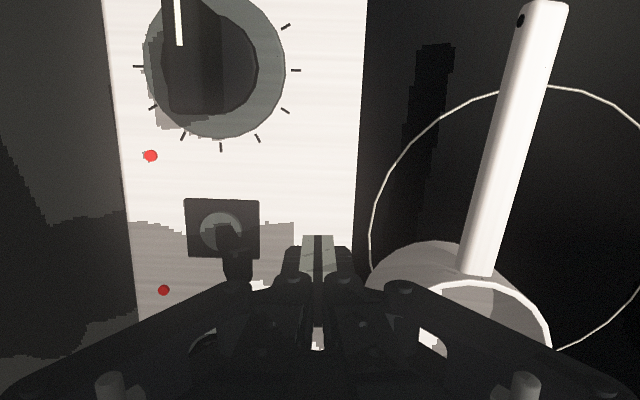

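```bash
python3 -m handwheel '[[0,-1.2,-0.4,0,0,0,0],[0,-2.2,-0.4,0,0,0,0],[0,-3,-0.4,0,0,0,0],[0,-3.6,-0.4,0,0,0,0],[0,-4.2,-0.4,0,0,0,0],[0,-4.2,-0.4,0,0,0,0]]'
python3 - <<'E'
from h import *
o=get_obs();print(o['t'],o['tcp_pos'])
w=snap('wrist','w16.png')
E
```

```text
t: 14.2
tcp_pos: [0.5768, 0.0537, 0.0898]
orientation: [2.22, 2.211, -0.017]
wrist_force: [0.1, -0.3, -0.1]
gripper_width: -0.0004
14.2 [0.57675675 0.05373227 0.0897506 ]
```

View pics/w16.png

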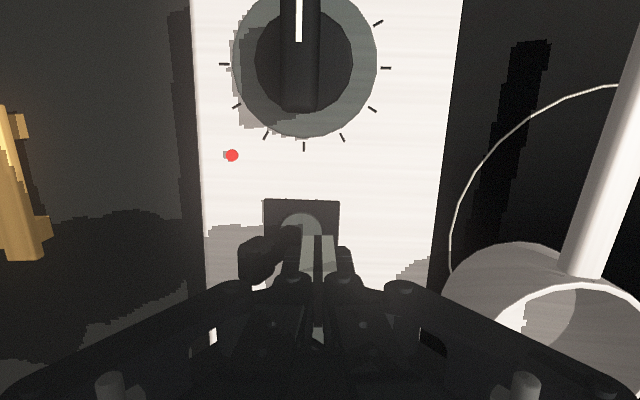

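The lever now leans to -y: off. Rise and look at the pans.

```bash
python3 -m handwheel '[[0,0,5,0,0,0,0],[0,0,10,0,0,0,0],[-3,5,18,0,0,0,0.4],[-5,10,20,0,0,-0.05,0.4],[-5,15,20,0,0,-0.1,0.4],[-5,19,20,0,0,-0.1,0.4],[-5,19,20,0,0,-0.1,0.4],[-5,19,20,0,0,-0.1,0.4]]'
python3 - <<'E'
from h import *
o=get_obs();print(o['t'],o['tcp_pos'],o['orientation'])
w=snap('wrist','w17.png'); t=snap('top','t17.png'); s=snap('scene','s17.png')
a=t[0][120:240,190:400]; cv2.imwrite('pics/t17c.png',cv2.resize(a,None,fx=3.8,fy=3.8,interpolation=cv2.INTER_CUBIC))
E
```

```text
t: 15.05
tcp_pos: [0.5259, 0.2487, 0.2909]
orientation: [2.324, 2.105, -0.014]
wrist_force: [-0.1, -0.2, -1.1]
gripper_width: 0.0342
15.05 [0.52590544 0.24870857 0.29087256] [ 2.32370769  2.10470814 -0.01354781]
```

View pics/w17.png

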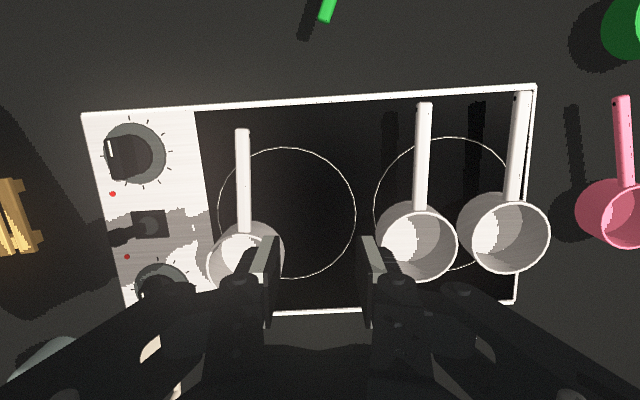

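View pics/t17c.png

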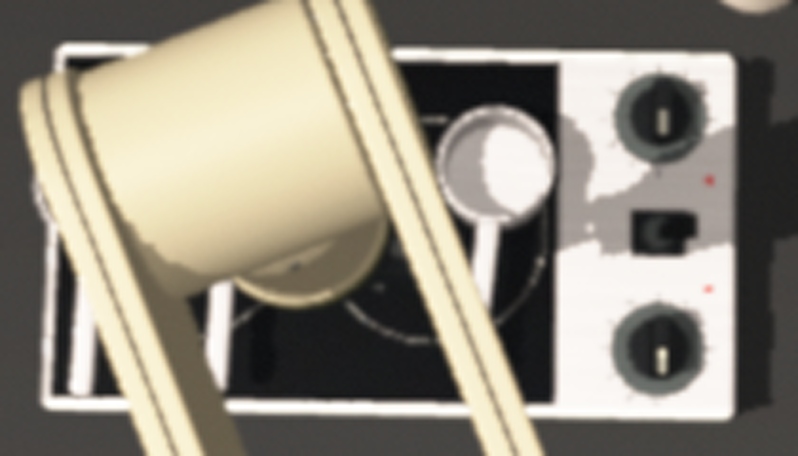

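Run:
```python
from h import *
w=snap('wrist'); t=snap('top')
for n,a,b,r in [('P1',(521,91),(211.1,223.4),(512.5,200)),('P2',(425,102),(246.3,222.6),(420.5,208)),('P3',(242,128),(313.7,218.7),(244,228))]:
    print(n,'tip tri',tri([(a,w),(b,t)]).round(4))
    e=onz(*a,.1055,w);q=onz(*r,.1055,w);d=q-e
    u=d[:2]/np.hypot(*d[:2]); print('  tip',e.round(4),'root',q.round(4),'len',np.hypot(*d[:2]),'yaw',np.arctan2(d[1],d[0]),'axis',(e[:2]+.145*u).round(4),'grip',(e[:2]+.077*u).round(4), 'top', onz(*b,.1055,t)[:2].round(4))
for n,b in [('P1',(96,183)),('P2',(230,180)),('P3',(495,167))]:
    print(n,'bowl top',onz(190+b[0]/3.8,120+b[1]/3.8,.11,t).round(4))
```

```text
P1 tip tri [0.4695 0.4492 0.0797]
  tip [0.4688 0.4348 0.1055] root [0.5726 0.4318 0.1055] len 0.10386857187289412 yaw -0.02935894813492088 axis [0.6137 0.4306] grip [0.5458 0.4326] top [0.468  0.4429]
P2 tip tri [0.4703 0.3576 0.0712]
  tip [0.4695 0.3477 0.1055] root [0.572  0.341  0.1055] len 0.10266464971003551 yaw -0.06489343684578225 axis [0.6142 0.3383] grip [0.5464 0.3427] top [0.4682 0.3518]
P3 tip tri [0.4746 0.1769 0.1136]
  tip [0.4756 0.1749 0.1055] root [0.5757 0.1608 0.1055] len 0.10111159299270552 yaw -0.14068954468276168 axis [0.6191 0.1546] grip [0.5518 0.1641] top [0.4746 0.1772]
P1 bowl top [0.6118 0.4314 0.11  ]
P2 bowl top [0.6119 0.3393 0.11  ]
P3 bowl top [0.617  0.1572 0.11  ]
```

Knob marks in the top crop point to -x, at (662,120) and (662,360), and the switch leans to -y (680,232). Pans are unmoved; P3's handle tip triangulates to z≈0.11. Picking P3 first (nearest the rest), at grip ≈ (0.5506, 0.165).

```bash
python3 -m handwheel '[[2.5,-4,-3,0,0,-0.03,0.4],[2.5,-8.4,-6,0,0,-0.03,0.4],[2.5,-8.4,-10,0,0,-0.03,0.4],[2.5,-8.4,-13,0,0,-0.03,0.4],[2.5,-8.4,-13,0,0,-0.03,0.4]]'
python3 - <<'E'
from h import *
o=get_obs();print(o['t'],o['tcp_pos'],o['orientation'])
w=snap('wrist','w18.png')
E
```

```text
t: 15.8
tcp_pos: [0.5482, 0.1565, 0.1532]
orientation: [2.368, 2.062, -0.033]
wrist_force: [-0.5, -0.0, -0.5]
gripper_width: 0.0344
15.8 [0.54819137 0.15645404 0.15320769] [ 2.36786778  2.06179234 -0.03314211]
```

View pics/w18.png

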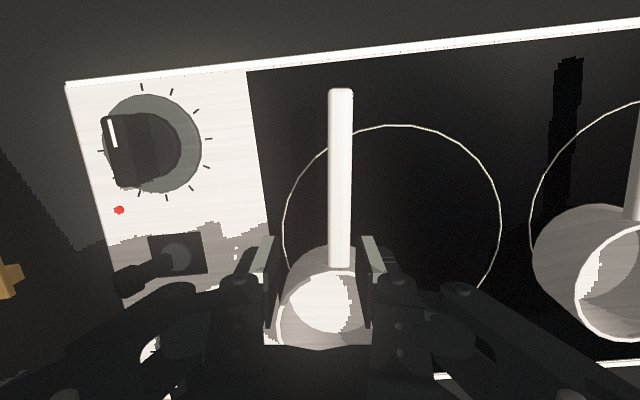

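```bash
cat >> h.py <<'E'
def level(theta=None):
    o=get_obs(); R=cv2.Rodrigues(np.array(o['orientation'],float))[0]
    th=np.arctan2(R[1,0],R[0,0])
    if theta is None: theta=th
    c,s=np.cos(theta),np.sin(theta)
    Rd=np.array([[c,s,0],[s,-c,0],[0,0,-1.]])
    return th,cv2.Rodrigues(Rd@R.T)[0].ravel()
def handle(tip,root,c,z):
    e=onz(*tip,z,c);q=onz(*root,z,c);d=q-e;u=d[:2]/np.hypot(*d[:2])
    print('tip',e.round(4),'len',np.hypot(*d[:2]).round(4),'yaw',np.arctan2(d[1],d[0]).round(4),'axis',(e[:2]+.145*u).round(4),'grip',(e[:2]+.077*u).round(4))
E
python3 - <<'E'
from h import *
o=get_obs(); print(o['t'],o['tcp_pos'],o['qvel'].round(3))
w=snap('wrist'); print(level(), level(1.44))
handle((341,89),(339,266),w,.1055)
E
```

```text
15.85 [0.54998658 0.15741275 0.15672612] [ 0.02  -0.04  -0.079  0.     0.017  0.001]
(np.float64(1.4344629292048239), array([ 1.33284514e-02, -5.83892852e-03,  2.78100389e-05])) (np.float64(1.4344629292048239), array([ 0.01334458, -0.00580201,  0.00556478]))
tip [0.4784 0.1798 0.1055] len 0.1062 yaw -0.1311 axis [0.6221 0.1608] grip [0.5547 0.1697]
```

```bash
python3 -m handwheel '[[0.2,1.1,-1.5,0.013,-0.006,0,0.4],[0.2,1.1,-4,0.013,-0.006,0,0.4],[0.2,1.1,-6,0.013,-0.006,0,0.4],[0.2,1.1,-7,0.013,-0.006,0,0.4],[0.2,1.1,-7,0.013,-0.006,0,0.4]]'
python3 - <<'E'
from h import *
o=get_obs();print(o['t'],o['tcp_pos'],level())
w=snap('wrist','w19.png')
E
```

```text
t: 16.4
tcp_pos: [0.5539, 0.1694, 0.0899]
orientation: [2.367, 2.065, 0.0]
wrist_force: [-0.1, 0.7, 1.0]
gripper_width: 0.0346
16.4 [0.55390596 0.16937355 0.08993311] (np.float64(1.4347089173216623), array([ 3.34233190e-04,  3.06443776e-04, -5.05232086e-08]))
```

View pics/w19.png

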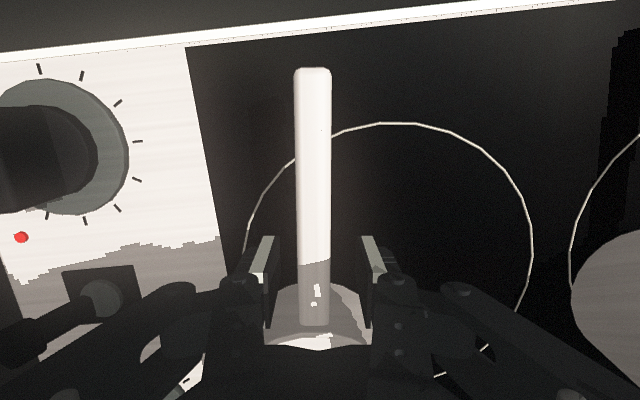

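```bash
python3 -m handwheel '[[-0.1,-0.15,-0.8,0,0,0,0.4],[-0.1,-0.15,-0.8,0,0,0,0.4],[-0.1,-0.15,-0.8,0,0,0,0],[-0.1,-0.15,-0.8,0,0,0,0],[-0.1,-0.15,-0.8,0,0,0,0],[-0.1,-0.15,-0.8,0,0,0,0]]'
python3 -m handwheel '[[0,0,2,0,0,0,0],[0,0,5,0,0,0,0],[0,0,9,0,0,0,0],[0,0,14,0,0,0,0],[0,0,16,0,0,0,0],[0,0,16,0,0,0,0]]'
python3 - <<'E'
from h import *
o=get_obs();print(o['t'],o['tcp_pos'],level(),o['wrist_torque'])
w=snap('wrist','w20.png')
E
```

```text
t: 17.05
tcp_pos: [0.5538, 0.168, 0.0835]
orientation: [2.366, 2.064, 0.003]
wrist_force: [-2.4, -1.8, 5.6]
gripper_width: 0.0128
t: 17.65
tcp_pos: [0.5559, 0.1685, 0.2482]
orientation: [2.363, 2.062, 0.013]
wrist_force: [0.3, -0.2, -1.8]
gripper_width: 0.0129
17.65 [0.55592453 0.16854768 0.24816456] (np.float64(1.434761732812187), array([-1.65583197e-03,  9.67502360e-03,  1.38199606e-05])) [-0.03419079  0.1269428   0.02275241]
```

View pics/w20.png

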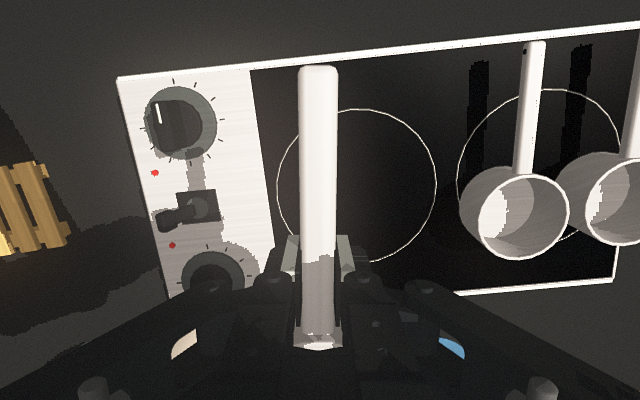

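Run:
```python
from h import *
w=snap('wrist');t=snap('top'); o=get_obs(); p=np.array(o['tcp_pos'])
e=onz(319,67,p[2]+.022,w); d=e-p; print(p,e,np.hypot(d[0],d[1]),'handle dir',np.arctan2(d[1],d[0])-np.pi)
# rest
im=t[0]; m=cv2.inRange(cv2.cvtColor(im,cv2.COLOR_BGR2HSV),(15,80,90),(35,255,255)); m[:150]=0;m[215:]=0;m[:,:415]=0;m[:,585:]=0
c=np.column_stack(np.nonzero(m)[::-1]).astype(np.float32); r=cv2.minAreaRect(c); print(r)
bp=cv2.boxPoints(r); W=np.array([onz(u,v,.03,t) for u,v in bp]); print(W.round(4),W.mean(0))
cv2.imwrite('pics/t20c.png',cv2.resize(im[150:220,415:585],None,fx=4.5,fy=4.5,interpolation=cv2.INTER_CUBIC))
s=snap('scene'); cv2.imwrite('pics/s20c.png',cv2.resize(s[0][135:210,150:270],None,fx=6,fy=6,interpolation=cv2.INTER_CUBIC))
```

```text
[0.55279209 0.16780227 0.24123173] [0.47718668 0.17957714 0.26323173] 0.0765168333876145 handle dir -0.1544999442874717
((498.9779052734375, 183.56442260742188), (37.93873977661133, 147.00155639648438), 87.1014175415039)
[[ 0.6131 -0.1318  0.03  ]
 [ 0.6252 -0.5405  0.03  ]
 [ 0.5193 -0.5381  0.03  ]
 [ 0.5073 -0.1326  0.03  ]] [ 0.56623598 -0.33576751  0.03      ]
```

View pics/t20c.png

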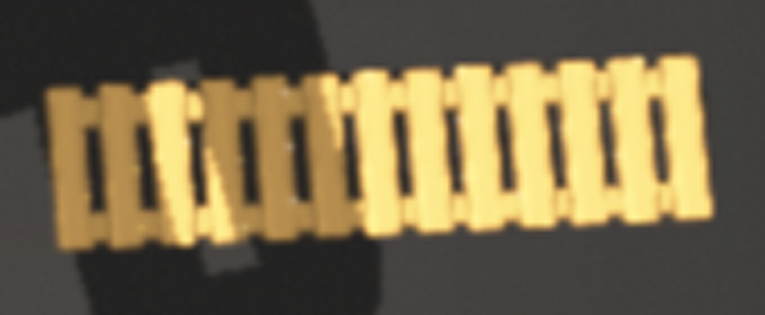

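View pics/s20c.png

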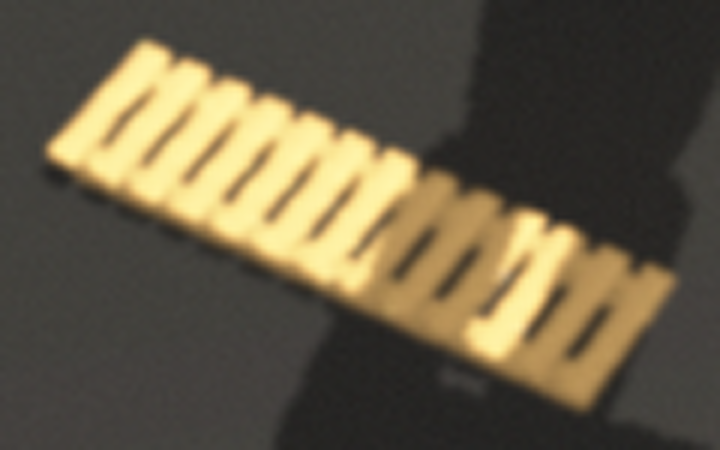

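P3 is held, axis 68.5 mm from the TCP. The rest is centred at about (0.566, -0.3365), yaw 0.03. Carrying to the far slot.

```bash
python3 -m handwheel '[[0,-2,1,0,0,0.02,0],[0,-6,2,0,0,0.04,0],[-0.5,-10,2,0,0,0.06,0],[-1,-14,2,0,0,0.08,0],[-2,-18,2,0,0,0.1,0],[-3,-22,2,0,0,0.12,0],[-4,-26,2,0,0,0.14,0],[-5,-30,2,0,0,0.16,0]]'
python3 -m handwheel '[[0,-4,0,0,0,0,0],[0,-8,0,0,0,0,0],[0,-12,0,0,0,0,0],[0,-16,0,0,0,0,0],[0,-20,0,0,0,0,0],[0,-20,0,0,0,0,0],[0,-20,0,0,0,0,0]]'
python3 - <<'E'
from h import *
o=get_obs();print(o['t'],o['tcp_pos'],level(1.60),o['joint_positions'])
w=snap('wrist','w21.png')
E
```

```text
t: 18.65
tcp_pos: [0.5008, -0.1334, 0.2581]
orientation: [-2.191, -2.246, 0.006]
wrist_force: [0.8, 0.1, -2.0]
gripper_width: 0.0128
t: 19.35
tcp_pos: [0.4996, -0.3336, 0.2551]
orientation: [-2.19, -2.24, 0.006]
wrist_force: [0.6, 0.3, -1.8]
gripper_width: 0.0123
19.35 [ 0.49959747 -0.33363886  0.25514039] (np.float64(1.5935856895149336), array([-0.00321427, -0.0090808 ,  0.00639875])) [-0.67223063  0.13279703  1.44238558 -0.00311079  1.57552681 -2.26583236]
```

View pics/w21.png

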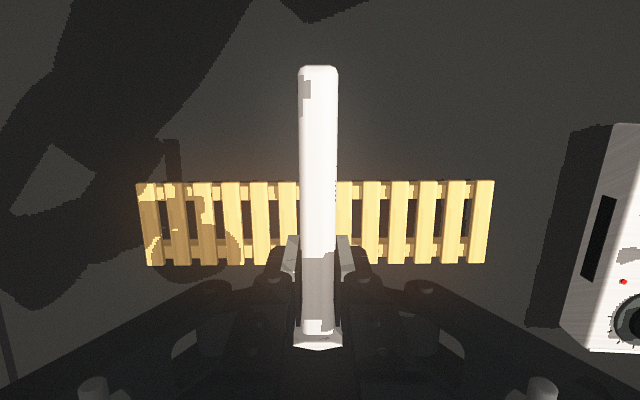

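Run:
```python
from h import *
w=snap('wrist');t=snap('top');o=get_obs();print(o['tcp_pos'])
wc=[(136,183),(494,180),(487,262.5),(148,265.5)]
T=lambda x,y:(415+x/4.5,150+y/4.5)
tc=[T(713,215),T(60,248),T(46,88),T(697,55)]
P=[];Q=[]
for a,b in zip(wc,tc):
    print(onz(*a,.03,w).round(4),onz(*b,.03,t).round(4),tri([(a,w),(b,t)]).round(4)); P.append(onz(*a,.03,w));Q.append(onz(*b,.03,t))
print(np.mean(P,0),np.mean(Q,0))
for X in (P,Q): d=X[1]+X[2]-X[0]-X[3]; print('yaw',-np.arctan2(d[0],d[1]))
```

```text
[ 0.50061861 -0.33216368  0.25694838]
[ 0.5229 -0.5332  0.03  ] [ 0.5221 -0.5386  0.03  ] [ 0.5214 -0.532   0.0372]
[ 0.5101 -0.1349  0.03  ] [ 0.5103 -0.1377  0.03  ] [ 0.5097 -0.1369  0.0337]
[ 0.6103 -0.1275  0.03  ] [ 0.6096 -0.1333  0.03  ] [ 0.6078 -0.1315  0.0369]
[ 0.6232 -0.5302  0.03  ] [ 0.6216 -0.536   0.03  ] [ 0.6201 -0.5292  0.0374]
[ 0.56663774 -0.33144761  0.03      ] [ 0.56591139 -0.33641657  0.03      ]
yaw 0.032089408960264
yaw 0.0296846989899217
```

```bash
python3 -m handwheel '[[0,-4,0,0,0,0,0],[0,-8,0,-0.003,-0.009,0.006,0],[0,-12,-2,-0.003,-0.009,0.006,0],[0,-12.6,-5,-0.003,-0.009,0.006,0],[0,-12.6,-9,-0.003,-0.009,0.006,0],[0,-12.6,-13,-0.003,-0.009,0.006,0],[0,-12.6,-16,-0.003,-0.009,0.006,0],[0,-12.6,-16,-0.003,-0.009,0.006,0]]'
python3 - <<'E'
from h import *
o=get_obs();print(o['t'],o['tcp_pos'],level(1.60),o['joint_positions'],o['wrist_torque'])
w=snap('wrist','w22.png')
E
```

```text
t: 20.3
tcp_pos: [0.4981, -0.4537, 0.0903]
orientation: [-2.178, -2.252, -0.002]
wrist_force: [-1.0, 1.0, -2.8]
gripper_width: 0.0125
20.3 [ 0.49810214 -0.45372005  0.09025341] (np.float64(1.6040332096749415), array([-0.00672117, -0.00541486, -0.0040511 ])) [-8.15219819e-01  4.32196590e-01  1.39171564e+00  6.69902014e-04
  1.32628700e+00 -2.41943591e+00] [ 0.02055627  0.17462002 -0.00789122]
```

View pics/w22.png

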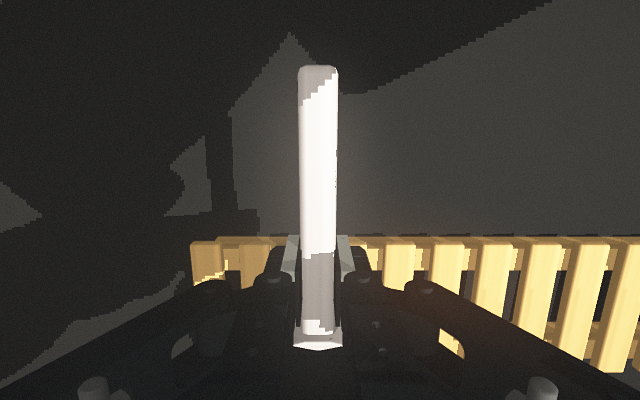

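```bash
python3 -m handwheel '[[0.3,-0.2,-1,-0.007,-0.005,0,0],[0.3,-0.2,-2,-0.007,-0.005,0,0],[0.3,-0.2,-2.7,-0.007,-0.005,0,0],[0.3,-0.2,-3.1,-0.007,-0.005,0,0],[0.3,-0.2,-3.1,-0.007,-0.005,0,0]]'
python3 - <<'E'
from h import *
o=get_obs();print(o['t'],o['tcp_pos'],level(1.60),o['wrist_torque'])
E
```

```text
t: 20.85
tcp_pos: [0.5022, -0.4571, 0.0624]
orientation: [2.182, 2.255, -0.001]
wrist_force: [-0.8, -0.0, -2.2]
gripper_width: 0.0126
20.85 [ 0.5022306  -0.45711572  0.06240777] (np.float64(1.6038819996811047), array([ 0.0031195 ,  0.00221355, -0.00388537])) [ 0.03241579  0.14813773 -0.00566435]
```

```bash
python3 -m handwheel '[[-0.1,0,-0.4,0,0,0,0],[-0.1,0,-0.7,0,0,0,0],[-0.1,0,-0.7,0,0,0,0]]'; python3 -m handwheel '[[0,0,-0.15,0,0,0,0],[0,0,-0.25,0,0,0,0],[0,0,-0.25,0,0,0,0]]'
python3 - <<'E'
from h import *
o=get_obs();print(o['t'],o['tcp_pos'],level(1.60),o['wrist_torque'])
E
```

```text
t: 21.15
tcp_pos: [0.5009, -0.4569, 0.0548]
orientation: [2.183, 2.256, -0.001]
wrist_force: [-0.6, -0.3, -1.6]
gripper_width: 0.0128
t: 21.45
tcp_pos: [0.5011, -0.4574, 0.0537]
orientation: [2.182, 2.255, -0.001]
wrist_force: [-2.9, 1.2, 4.6]
gripper_width: 0.0131
21.45 [ 0.50110794 -0.45736699  0.05370816] (np.float64(1.6037121342528287), array([ 0.00335583,  0.00220787, -0.00371573])) [0.30693668 0.49553834 0.07225749]
```

Contact at z 0.0537, as expected. Release and rise.

```bash
python3 -m handwheel '[[0,0,0,0,0,0,0.2],[0,0,0,0,0,0,0.4],[0,0,0,0,0,0,0.4],[0,0,2,0,0,0,0.4],[0,0,6,0,0,0,0.4],[0,0,10,0,0,0,0.4],[0,0,15,0,0,0,0.4],[0,0,18,0,0,0,0.4]]'
python3 - <<'E'
from h import *
o=get_obs();print(o['t'],o['tcp_pos'],level(1.60))
w=snap('wrist','w23.png');t=snap('top','t23.png')
E
```

```text
t: 22.25
tcp_pos: [0.502, -0.4582, 0.2386]
orientation: [2.178, 2.251, -0.002]
wrist_force: [0.7, -1.1, 0.7]
gripper_width: 0.0341
22.25 [ 0.50200027 -0.45820994  0.23863577] (np.float64(1.603773967420522), array([ 0.00704673,  0.0057374 , -0.00379386]))
```

View pics/w23.png

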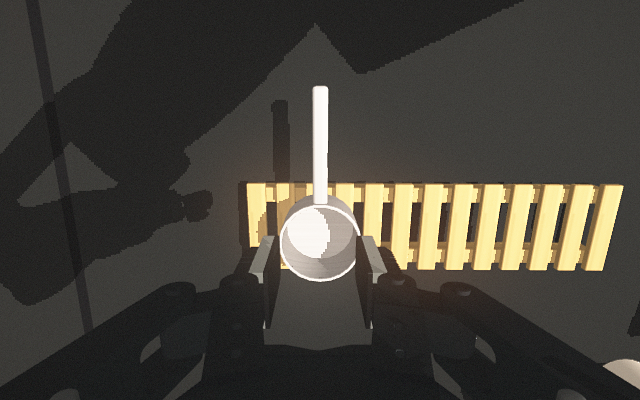

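View pics/t23.png

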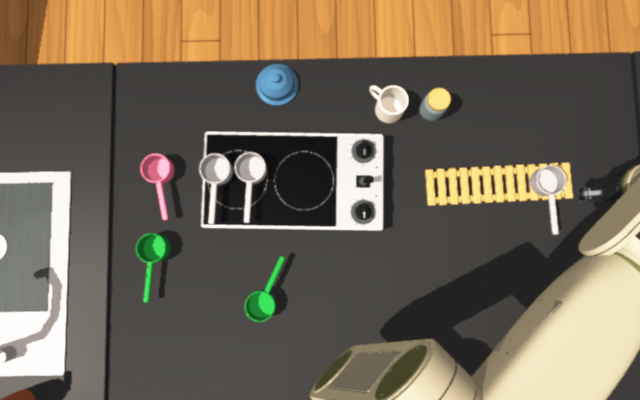

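Run:
```python
from h import *
w=snap('wrist');t=snap('top')
cv2.imwrite('pics/t24c.png',cv2.resize(t[0][150:240,415:585],None,fx=4.5,fy=4.5,interpolation=cv2.INTER_CUBIC))
print('wrist rim',onz(319.5,242.5,.08,w),'top rim',onz(549,181,.08,t)); handle((320,87),(320,200),w,.0755)
print(get_obs()['tcp_pos'])
```

```text
wrist rim [ 0.56925902 -0.45714861  0.08      ] top rim [ 0.56348894 -0.45027422  0.08      ]
tip [ 0.4256 -0.4617  0.0755] len 0.1021 yaw 0.035 axis [ 0.5705 -0.4566] grip [ 0.5025 -0.459 ]
[ 0.50158324 -0.45783525  0.23493093]
```

View pics/t24c.png

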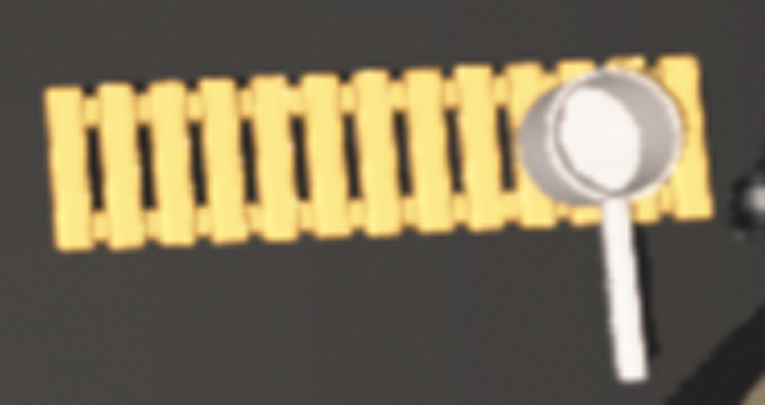

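P3 stands on the rest with its axis at x≈0.570 (target 0.5697). Next P2.

```bash
python3 -m handwheel '[[4,60,2,0,0,-0.1,0.4],[4,60,2,0,0,-0.1,0.4],[4,60,2,0,0,-0.1,0.4],[4,60,2,0,0,-0.1,0.4],[4,60,2,0,0,-0.1,0.4],[4,60,2,0,0,-0.1,0.4],[4,60,2,0,0,-0.1,0.4],[4,60,2,0,0,-0.1,0.4]]'
python3 -m handwheel '[[2,41,0,0,0,0,0.4],[2,41,0,0,0,0,0.4],[2,41,0,0,0,0,0.4],[2,41,0,0,0,0,0.4],[2,41,0,0,0,0,0.4],[2,41,0,0,0,0,0.4],[2,41,0,0,0,0,0.4],[2,41,0,0,0,0,0.4]]'
python3 - <<'E'
from h import *
o=get_obs();print(o['t'],o['tcp_pos'],level(1.50))
w=snap('wrist','w25.png')
E
```

```text
t: 23.25
tcp_pos: [0.5267, -0.0563, 0.2455]
orientation: [2.292, 2.143, -0.005]
wrist_force: [1.3, -0.8, -0.8]
gripper_width: 0.0343
t: 24.05
tcp_pos: [0.5449, 0.3427, 0.2429]
orientation: [2.293, 2.144, -0.01]
wrist_force: [0.5, -0.1, -0.4]
gripper_width: 0.034
24.05 [0.544929   0.34273244 0.24293915] (np.float64(1.5036446274721151), array([ 0.00647057, -0.00302334, -0.00363605]))
```

View pics/w25.png

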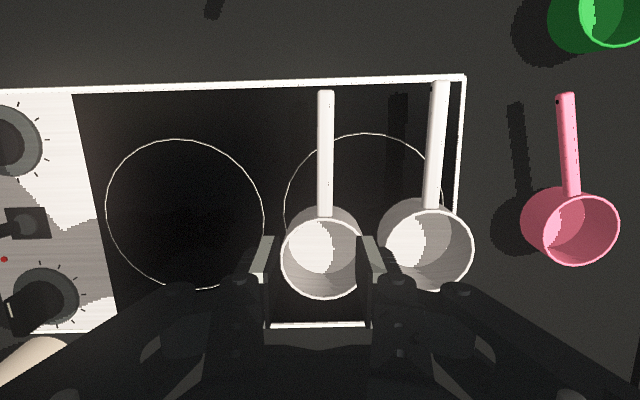

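Run:
```python
from h import *
w=snap('wrist');t=snap('top');o=get_obs();print(o['tcp_pos'],level(1.5))
handle((325.5,91),(325,215),w,.1055); print(onz(321,259,.11,w))
handle((440,82),(431,207),w,.1055); print(onz(429,251,.11,w))
```

```text
[0.54419657 0.34359988 0.24183578] (np.float64(1.5078816139823243), array([ 0.00676813, -0.00469364, -0.00786662]))
tip [0.468  0.3608 0.1055] len 0.1027 yaw -0.0609 axis [0.6127 0.3519] grip [0.5449 0.3561]
[0.60958362 0.3486538  0.11      ]
tip [0.4669 0.4505 0.1055] len 0.1021 yaw -0.0454 axis [0.6118 0.4439] grip [0.5438 0.447 ]
[0.60776265 0.44355908 0.11      ]
```

```bash
python3 -m handwheel '[[0.1,0.5,-4,0.006,-0.004,0,0.4],[0.1,0.9,-8,0.006,-0.004,0,0.4],[0.1,0.9,-12,0.006,-0.004,0,0.4],[0.1,0.9,-14,0.006,-0.004,0,0.4],[0.1,0.9,-14,0.006,-0.004,0,0.4]]'
python3 - <<'E'
from h import *
o=get_obs();print(o['t'],o['tcp_pos'],level(1.50))
w=snap('wrist','w26.png')
E
```

```text
t: 24.7
tcp_pos: [0.5417, 0.3493, 0.0955]
orientation: [-2.29, -2.148, 0.018]
wrist_force: [-1.0, -0.3, -0.2]
gripper_width: 0.0342
24.7 [0.54169105 0.34932602 0.09550119] (np.float64(1.5067793204564568), array([ 0.00604877, -0.00980859, -0.00674785]))
```

View pics/w26.png

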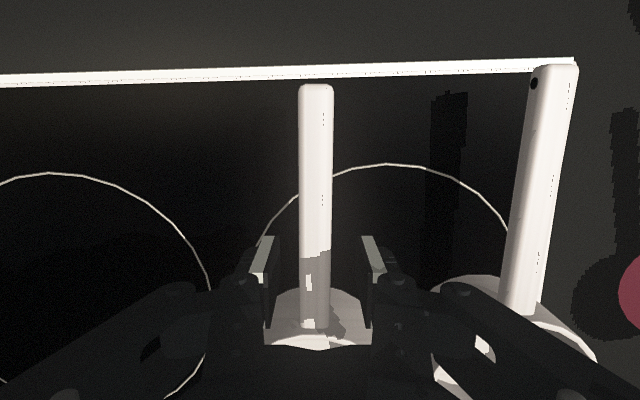

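```bash
python3 -m handwheel '[[0.3,0,-0.6,0.006,-0.01,0,0.4],[0.3,0,-1.2,0.006,-0.01,0,0.4],[0.3,0,-1.2,0.006,-0.01,0,0.4],[0.3,0,-1.2,0.006,-0.01,0,0],[0.3,0,-1.2,0.006,-0.01,0,0],[0.3,0,-1.2,0.006,-0.01,0,0],[0.3,0,-1.2,0.006,-0.01,0,0]]'
python3 -m handwheel '[[0,0,2,0,0,0,0],[0,0,5,0,0,0,0],[0,0,9,0,0,0,0],[0,0,14,0,0,0,0],[0,0,18,0,0,0,0],[0,0,18,0,0,0,0],[0,0,18,0,0,0,0]]'
python3 - <<'E'
from h import *
o=get_obs();print(o['t'],o['tcp_pos'],level(1.50))
w=snap('wrist','w27.png')
E
```

```text
t: 25.45
tcp_pos: [0.5469, 0.3507, 0.0877]
orientation: [2.29, 2.148, 0.009]
wrist_force: [-0.5, -0.8, 3.6]
gripper_width: 0.0127
t: 26.15
tcp_pos: [0.5471, 0.351, 0.2683]
orientation: [2.29, 2.148, 0.011]
wrist_force: [-0.7, -0.4, -4.6]
gripper_width: 0.0124
26.15 [0.54712929 0.35098873 0.26830373] (np.float64(1.5070776623389988), array([-0.00352198,  0.00662523, -0.00706501]))
```

View pics/w27.png

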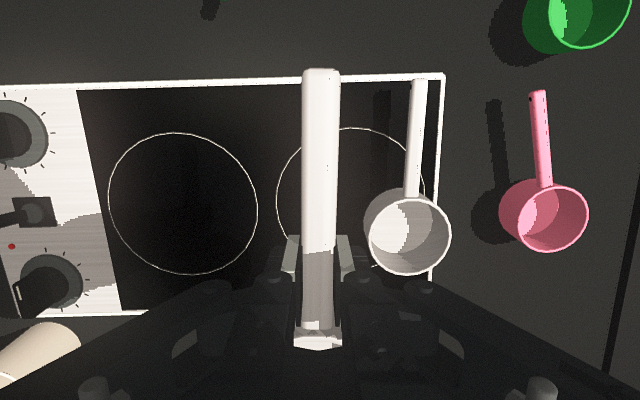

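Run:
```python
from h import *
w=snap('wrist'); o=get_obs(); p=np.array(o['tcp_pos'])
e=onz(321,70,p[2]+.018,w); d=e-p; print(p,e,np.hypot(d[0],d[1]),'pan yaw',np.arctan2(d[1],d[0])%(2*np.pi)-np.pi)
handle((321,70),(319,240),w,p[2]+.018)
print(level(1.6))
```

```text
[0.54579022 0.35020864 0.2647366 ] [0.46905756 0.3568509  0.2827366 ] 0.07701961800507465 pan yaw -0.08634838750467821
tip [0.4691 0.3569 0.2827] len 0.0641 yaw -0.0735 axis [0.6137 0.3462] grip [0.5458 0.3512]
(np.float64(1.5070403747969467), array([-0.00078805,  0.00142543,  0.09296018]))
```

```bash
python3 -m handwheel '[[0,-2,0,0,0,0,0],[0,-6,0,0,0,0,0],[0,-10.5,0,0,0,0,0],[-0.5,-15,0,0,0,0.02,0],[-1,-19.5,0,0,0,0.04,0],[-1.5,-24,0,0,0,0.06,0],[-2,-28.5,0,0,0,0.08,0],[-2.5,-33,0,0,0,0.095,0]]'
python3 -m handwheel '[[-0.5,-4.5,0,0,0,0,0],[-1,-9,0,0,0,0,0],[-1.5,-13.5,0,0,0,0,0],[-2,-18,0,0,0,0,0],[-2.3,-22.5,0,0,0,0,0],[-2.3,-27,0,0,0,0,0],[-2.3,-31.5,0,0,0,0,0],[-2.3,-34,0,0,0,0,0]]'
python3 - <<'E'
from h import *
o=get_obs();print(o['t'],o['tcp_pos'],level(1.602))
E
```

```text
t: 27.05
tcp_pos: [0.5188, 0.0186, 0.2617]
orientation: [-2.183, -2.255, 0.003]
wrist_force: [1.3, 0.4, -2.9]
gripper_width: 0.0129
t: 27.85
tcp_pos: [0.4939, -0.3239, 0.2582]
orientation: [-2.182, -2.249, 0.005]
wrist_force: [0.8, 1.1, -3.2]
gripper_width: 0.0121
27.85 [ 0.49385902 -0.32394956  0.25821766] (np.float64(1.6006510017355284), array([-0.00328182, -0.00787148,  0.00133532]))
```

```bash
python3 -m handwheel '[[0.4,-1.3,-4,-0.003,-0.008,0,0],[0.4,-1.3,-8,-0.003,-0.008,0,0],[0.4,-1.3,-12,-0.003,-0.008,0,0],[0.4,-1.3,-15,-0.003,-0.008,0,0],[0.4,-1.3,-16.5,-0.003,-0.008,0,0],[0.4,-1.3,-16.5,-0.003,-0.008,0,0],[0.4,-1.3,-16.5,-0.003,-0.008,0,0]]'
python3 - <<'E'
from h import *
o=get_obs();print(o['t'],o['tcp_pos'],level(1.602))
w=snap('wrist','w28.png')
E
```

```text
t: 28.55
tcp_pos: [0.498, -0.337, 0.0936]
orientation: [-2.188, -2.254, -0.0]
wrist_force: [0.7, 0.0, -2.3]
gripper_width: 0.0126
28.55 [ 0.49799497 -0.33700844  0.09363479] (np.float64(1.6008105772825487), array([-3.04872933e-04,  2.31705331e-05,  1.18942765e-03]))
```

View pics/w28.png

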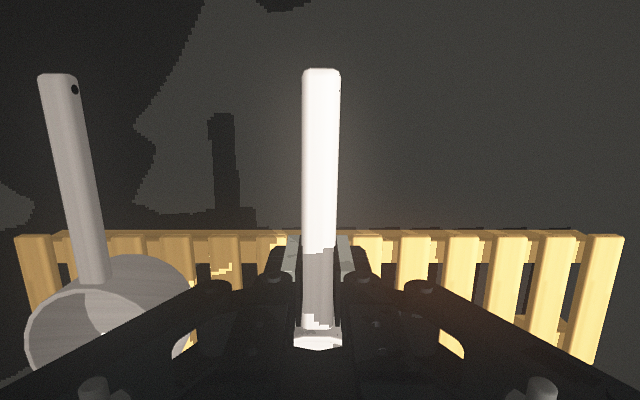

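```bash
python3 -m handwheel '[[0,0,-1,0,0,0,0],[0,0,-2,0,0,0,0],[0,0,-2.8,0,0,0,0],[0,0,-3.2,0,0,0,0],[0,0,-3.2,0,0,0,0]]'
python3 -m handwheel '[[0,0,-0.15,0,0,0,0],[0,0,-0.3,0,0,0,0],[0,0,-0.3,0,0,0,0]]'
python3 - <<'E'
from h import *
o=get_obs();print(o['t'],o['tcp_pos'],level(1.602),o['wrist_torque'])
E
```

```text
t: 29.1
tcp_pos: [0.4981, -0.337, 0.0616]
orientation: [2.188, 2.254, 0.0]
wrist_force: [-0.2, 0.5, -3.5]
gripper_width: 0.0124
t: 29.4
tcp_pos: [0.4982, -0.3372, 0.0588]
orientation: [2.188, 2.254, 0.001]
wrist_force: [-0.7, 0.1, -2.6]
gripper_width: 0.0123
29.4 [ 0.4982089  -0.33716442  0.0588082 ] (np.float64(1.60071147669482), array([0.00010762, 0.00063091, 0.00128848])) [0.06681608 0.17225927 0.00110828]
```

```bash
python3 -m handwheel '[[0,0,-0.1,0,0,0,0],[0,0,-0.15,0,0,0,0],[0,0,-0.15,0,0,0,0]]'
python3 -m handwheel '[[0,0,-0.05,0,0,0,0],[0,0,-0.1,0,0,0,0],[0,0,-0.1,0,0,0,0]]'
```

```text
t: 29.7
tcp_pos: [0.4983, -0.3374, 0.0578]
orientation: [2.187, 2.254, 0.0]
wrist_force: [-1.7, 0.7, 1.2]
gripper_width: 0.0125
t: 30.0
tcp_pos: [0.4985, -0.3376, 0.0578]
orientation: [2.187, 2.253, 0.0]
wrist_force: [-5.4, 1.7, 7.6]
gripper_width: 0.0127
```

Contact. Release and rise.

```bash
python3 -m handwheel '[[0,0,0,0,0,0,0.2],[0,0,0,0,0,0,0.4],[0,0,0,0,0,0,0.4],[0,0,2,0,0,0,0.4],[0,0,6,0,0,0,0.4],[0,0,10,0,0,0,0.4],[0,0,15,0,0,0,0.4],[0,0,19,0,0,0,0.4]]'
python3 - <<'E'
from h import *
o=get_obs();print(o['t'],o['tcp_pos'],level(1.60))
w=snap('wrist','w30.png');t=snap('top','t30.png')
E
```

```text
t: 30.8
tcp_pos: [0.4988, -0.3377, 0.2507]
orientation: [2.185, 2.252, 0.001]
wrist_force: [0.4, -0.6, -0.3]
gripper_width: 0.0341
30.8 [ 0.49877155 -0.33770196  0.2506651 ] (np.float64(1.6008234004223043), array([ 0.00207087,  0.00283753, -0.00082639]))
```

View pics/w30.png

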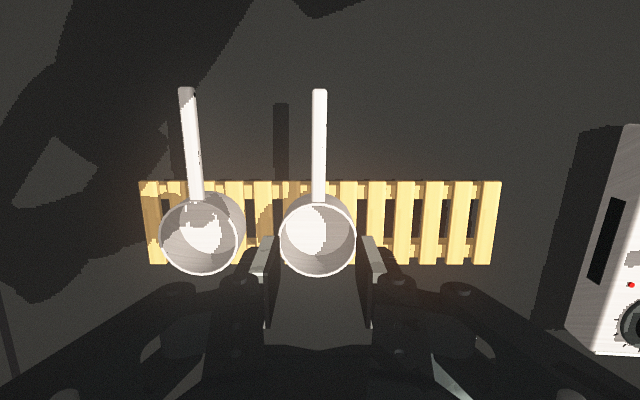

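View pics/t30.png

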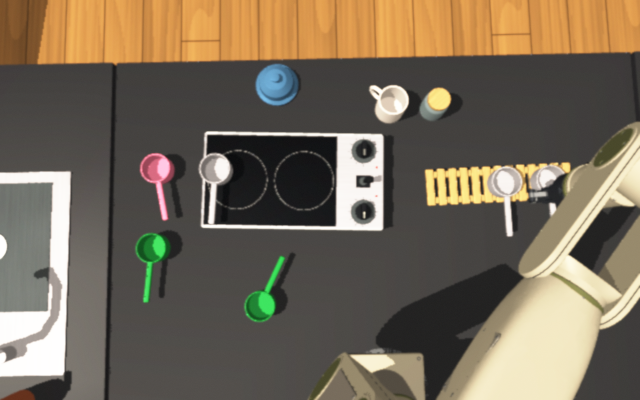

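P2 is placed beside P3, both bowls on the rest. Now P1, still at (215,169) in the top view.

```bash
python3 -m handwheel '[[2.5,60,2,0,0,-0.08,0.4],[2.5,60,2,0,0,-0.08,0.4],[2.5,60,2,0,0,-0.08,0.4],[2.5,60,2,0,0,-0.08,0.4],[2.5,60,2,0,0,-0.08,0.4],[2.5,60,2,0,0,-0.08,0.4],[2.5,60,2,0,0,-0.08,0.4],[2.5,60,2,0,0,-0.08,0.4]]'
python3 -m handwheel '[[2.5,38,0,0,0,0,0.4],[2.5,38,0,0,0,0,0.4],[2.5,38,0,0,0,0,0.4],[2.5,38,0,0,0,0,0.4],[2.5,38,0,0,0,0,0.4],[2.5,38,0,0,0,0,0.4],[2.5,38,0,0,0,0,0.4],[2.5,38,0,0,0,0,0.4]]'
python3 - <<'E'
from h import *
o=get_obs();print(o['t'],o['tcp_pos'],level(1.50))
w=snap('wrist','w31.png')
E
```

```text
t: 31.7
tcp_pos: [0.5167, 0.0636, 0.2665]
orientation: [2.266, 2.155, 0.002]
wrist_force: [1.3, -0.0, -0.5]
gripper_width: 0.034
t: 32.5
tcp_pos: [0.5408, 0.447, 0.265]
orientation: [2.264, 2.158, 0.001]
wrist_force: [0.3, 0.5, 0.8]
gripper_width: 0.0343
32.5 [0.54079221 0.44700181 0.26504198] (np.float64(1.5227176388185915), array([ 0.0096099 ,  0.00965064, -0.02276331]))
```

View pics/w31.png

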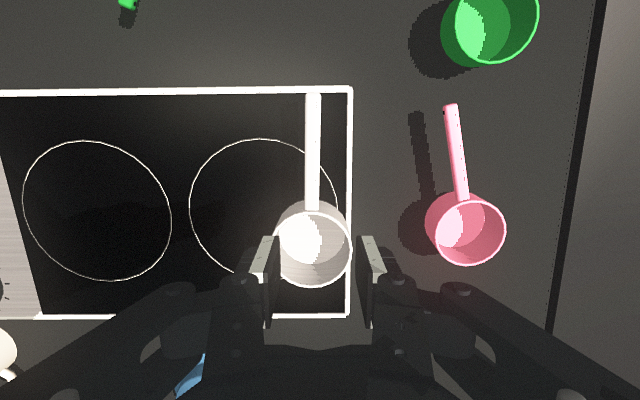

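Run:
```python
from h import *
w=snap('wrist');o=get_obs();print(o['tcp_pos'],level())
handle((313.5,93),(312,208),w,.1055); print(onz(313,248,.11,w))
```

```text
[0.54014164 0.4478805  0.26384554] (np.float64(1.5251523706130394), array([ 9.74682815e-03,  8.34973982e-03, -4.10990652e-05]))
tip [0.4668 0.4495 0.1055] len 0.1025 yaw -0.0624 axis [0.6115 0.4405] grip [0.5436 0.4447]
[0.60751388 0.44225979 0.11      ]
```

```bash
python3 -m handwheel '[[0.4,-0.3,-4,0.01,0.008,-0.02,0.4],[0.4,-0.3,-8,0.01,0.008,-0.02,0.4],[0.4,-0.3,-12,0.01,0.008,-0.02,0.4],[0.4,-0.3,-15,0.01,0.008,-0.02,0.4],[0.4,-0.3,-16,0.01,0.008,-0.02,0.4],[0.4,-0.3,-16,0.01,0.008,-0.02,0.4]]'
python3 - <<'E'
from h import *
o=get_obs();print(o['t'],o['tcp_pos'],level(1.505))
w=snap('wrist','w32.png')
E
```

```text
t: 33.2
tcp_pos: [0.5431, 0.4435, 0.1015]
orientation: [-2.293, -2.147, 0.006]
wrist_force: [0.4, 0.1, -0.4]
gripper_width: 0.034
33.2 [0.54308521 0.44350425 0.10150965] (np.float64(1.504744209691135), array([ 0.00230527, -0.00309364,  0.00025946]))
```

View pics/w32.png

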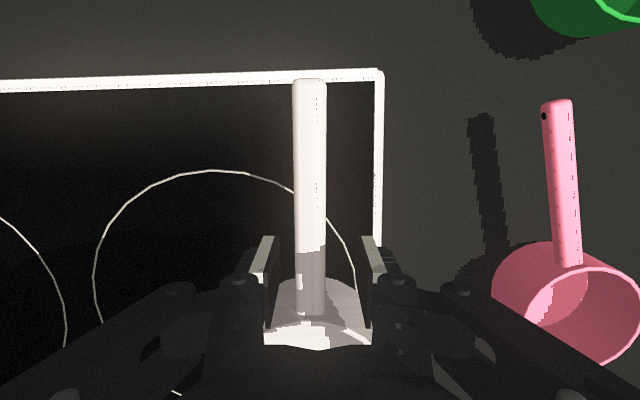

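```bash
python3 -m handwheel '[[0.1,-0.3,-0.8,0.002,-0.003,0,0.4],[0.1,-0.3,-1.5,0.002,-0.003,0,0.4],[0.1,-0.3,-1.5,0.002,-0.003,0,0.4],[0.1,-0.3,-1.5,0.002,-0.003,0,0],[0.1,-0.3,-1.5,0.002,-0.003,0,0],[0.1,-0.3,-1.5,0.002,-0.003,0,0],[0.1,-0.3,-1.5,0.002,-0.003,0,0]]'
python3 -m handwheel '[[0,0,2,0,0,0,0],[0,0,5,0,0,0,0],[0,0,9,0,0,0,0],[0,0,14,0,0,0,0],[0,0,18,0,0,0,0],[0,0,18,0,0,0,0],[0,0,18,0,0,0,0]]'
python3 - <<'E'
from h import *
o=get_obs();print(o['t'],o['tcp_pos'],level(1.50))
w=snap('wrist','w33.png')
E
```

```text
t: 33.95
tcp_pos: [0.5456, 0.4417, 0.0898]
orientation: [2.293, 2.146, 0.007]
wrist_force: [0.4, -1.1, 2.2]
gripper_width: 0.0124
t: 34.65
tcp_pos: [0.546, 0.4421, 0.271]
orientation: [2.293, 2.146, 0.011]
wrist_force: [-0.6, 0.6, -3.4]
gripper_width: 0.0127
34.65 [0.54598017 0.44214828 0.27102783] (np.float64(1.5049663453911208), array([-0.00386694,  0.00563801, -0.00495495]))
```

View pics/w33.png

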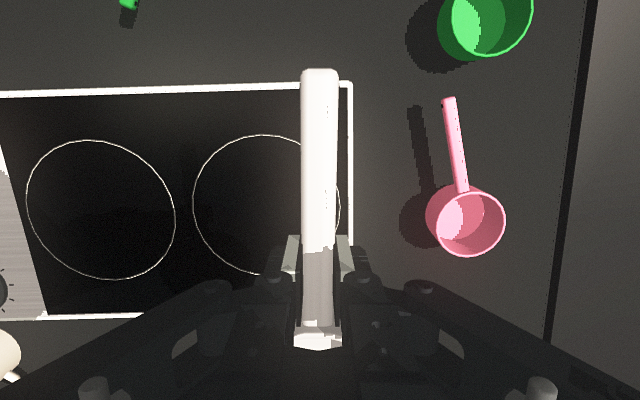

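Run:
```python
from h import *
w=snap('wrist'); o=get_obs(); p=np.array(o['tcp_pos'])
e=onz(320,70,p[2]+.0157,w); d=e-p; print(p,e,np.hypot(d[0],d[1]))
print(level(1.602))
```

```text
[0.54470737 0.44120087 0.26706827] [0.46778616 0.44777835 0.28276827] 0.07720191824656428
(np.float64(1.5049310466972607), array([-0.00021087,  0.00047446,  0.097069  ]))
```

```bash
python3 -m handwheel '[[0,-2,0,0,0,0,0],[0,-6,0,0,0,0,0],[0,-10.5,0,0,0,0,0],[-0.5,-15,0,0,0,0.02,0],[-1,-19.5,0,0,0,0.04,0],[-1.5,-24,0,0,0,0.06,0],[-2,-28.5,0,0,0,0.08,0],[-2.5,-33,0,0,0,0.097,0]]'
python3 -m handwheel '[[-0.5,-4.5,0,0,0,0,0],[-1,-9,0,0,0,0,0],[-1.5,-13.5,0,0,0,0,0],[-2,-18,0,0,0,0,0],[-2.3,-22.5,0,0,0,0,0],[-2.3,-27,0,0,0,0,0],[-2.3,-31,0,0,0,0,0],[-2.3,-31,0,0,0,0,0]]'
python3 - <<'E'
from h import *
o=get_obs();print(o['t'],o['tcp_pos'],level(1.602))
E
```

```text
t: 35.55
tcp_pos: [0.5179, 0.1094, 0.2642]
orientation: [-2.184, -2.255, 0.005]
wrist_force: [1.4, -0.0, -1.9]
gripper_width: 0.0125
t: 36.35
tcp_pos: [0.4929, -0.2047, 0.2611]
orientation: [-2.187, -2.247, 0.009]
wrist_force: [-0.9, 1.1, -2.6]
gripper_width: 0.0125
36.35 [ 0.49290625 -0.2047371   0.26113716] (np.float64(1.5980149254474907), array([ 2.07003466e-05, -8.65859082e-03,  3.98404475e-03]))
```

```bash
python3 -m handwheel '[[0.1,-1.2,-4,0,-0.008,0.004,0],[0.1,-1.2,-8,0,-0.008,0.004,0],[0.1,-1.2,-12,0,-0.008,0.004,0],[0.1,-1.2,-15,0,-0.008,0.004,0],[0.1,-1.2,-17,0,-0.008,0.004,0],[0.1,-1.2,-17,0,-0.008,0.004,0],[0.1,-1.2,-17,0,-0.008,0.004,0]]'
python3 - <<'E'
from h import *
o=get_obs();print(o['t'],o['tcp_pos'],level(1.602))
w=snap('wrist','w34.png')
E
```

```text
t: 37.05
tcp_pos: [0.4928, -0.2159, 0.09]
orientation: [-2.184, -2.254, 0.002]
wrist_force: [0.4, 0.3, -1.6]
gripper_width: 0.0129
37.05 [ 0.49284592 -0.21589197  0.08995985] (np.float64(1.6022665301085448), array([-0.00154673, -0.00341882, -0.00026931]))
```

View pics/w34.png

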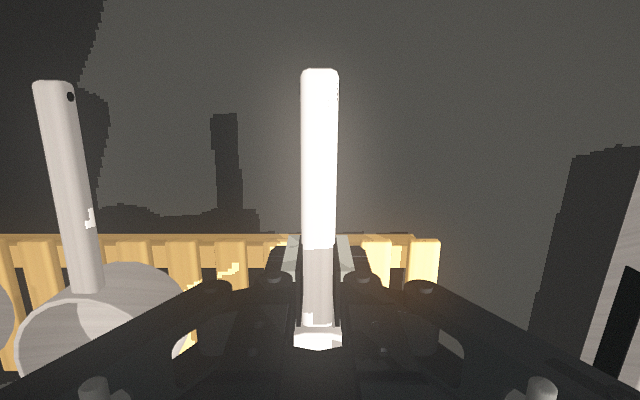

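```bash
python3 -m handwheel '[[0.1,0,-1,0,-0.003,0,0],[0.1,0,-1.8,0,-0.003,0,0],[0.1,0,-2.4,0,-0.003,0,0],[0.1,0,-2.7,0,-0.003,0,0],[0.1,0,-2.7,0,-0.003,0,0]]'
python3 -m handwheel '[[0,0,-0.15,0,0,0,0],[0,0,-0.25,0,0,0,0],[0,0,-0.25,0,0,0,0]]'
```

```text
t: 37.6
tcp_pos: [0.4945, -0.2163, 0.0637]
orientation: [2.186, 2.256, 0.002]
wrist_force: [0.4, -1.3, -1.7]
gripper_width: 0.0124
t: 37.9
tcp_pos: [0.4945, -0.2163, 0.0612]
orientation: [2.186, 2.256, 0.002]
wrist_force: [-0.1, -0.2, -1.3]
gripper_width: 0.0127
```

```bash
python3 -m handwheel '[[0,0,-0.1,0,0,0,0],[0,0,-0.15,0,0,0,0],[0,0,-0.15,0,0,0,0]]'
python3 -m handwheel '[[0,0,-0.05,0,0,0,0],[0,0,-0.1,0,0,0,0],[0,0,-0.1,0,0,0,0]]'
```

```text
t: 38.2
tcp_pos: [0.4946, -0.2164, 0.0599]
orientation: [2.186, 2.256, 0.002]
wrist_force: [-1.8, 0.1, -0.8]
gripper_width: 0.0125
t: 38.5
tcp_pos: [0.4947, -0.2165, 0.0597]
orientation: [2.186, 2.256, 0.002]
wrist_force: [-4.2, 1.4, 6.0]
gripper_width: 0.0125
```

Contact. Release, rise and back away for a full check.

```bash
python3 -m handwheel '[[0,0,0,0,0,0,0.2],[0,0,0,0,0,0,0.4],[0,0,0,0,0,0,0.4],[0,0,2,0,0,0,0.4],[0,0,6,0,0,0,0.4],[0,0,11,0,0,0,0.4],[0,-5,16,0,0,0,0.4],[-1,-10,19,0,0,0,0.4]]'
python3 -m handwheel '[[0,0,0,0,0,0,0.4],[0,0,0,0,0,0,0.4],[0,0,0,0,0,0,0.4]]'
python3 - <<'E'
from h import *
o=get_obs();print(o['t'],o['tcp_pos'],level(1.60))
w=snap('wrist','w35.png');s=snap('scene','s35.png')
E
```

```text
t: 39.3
tcp_pos: [0.4898, -0.2928, 0.2367]
orientation: [2.179, 2.256, 0.004]
wrist_force: [0.1, 0.2, -0.3]
gripper_width: 0.0337
t: 39.6
tcp_pos: [0.4894, -0.292, 0.2353]
orientation: [2.181, 2.258, 0.004]
wrist_force: [0.9, -0.7, -0.0]
gripper_width: 0.0343
39.6 [ 0.48944881 -0.29196187  0.2353222 ] (np.float64(1.6053796682650976), array([ 9.79550882e-05,  3.55219470e-03, -5.38003716e-03]))
```

View pics/w35.png

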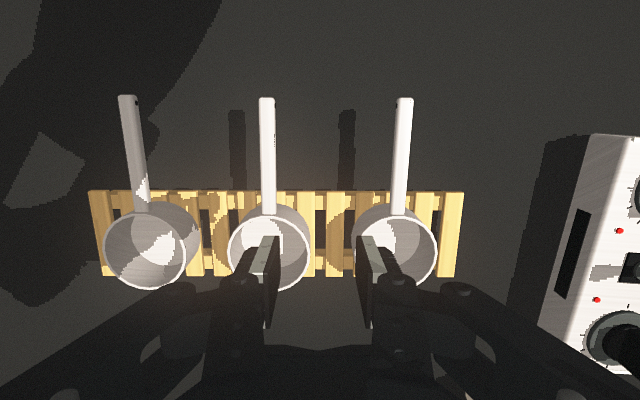

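View pics/s35.png

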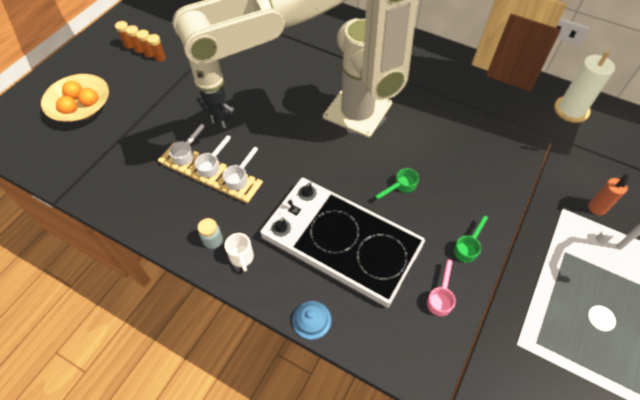

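```bash
python3 - <<'E'
from h import *
w=snap('wrist')
for n,a,b,c in [('P3',(128,96),(141.5,211),(144,251)),('P2',(267,98),(269,212),(269,252)),('P1',(405,98),(399,213),(396.5,250))]:
    print(n,onz(*c,.08,w)[:2].round(4)); handle(a,b,w,.0755)
for a in [(88,191),(464,193),(455,276),(103,275)]: print(onz(*a,.03,w).round(4))
E
python3 -m handwheel '[[-3,-4,2,0,0,0,0.4],[-7,-8,2,0,0,0,0.4],[-11,-12,2,0,0,0,0.4],[-14,-16,3,0,0,0,0.4],[-16,-20,4,0,0,0,0.4],[-17,-20,4,0,0,0,0.4],[-17,-20,4,0,0,0,0.4]]'
python3 - <<'E'
from h import *
t=snap('top','t36.png')
cv2.imwrite('pics/t36c.png',cv2.resize(t[0][150:245,415:585],None,fx=4.5,fy=4.5,interpolation=cv2.INTER_CUBIC))
s=snap('scene')
cv2.imwrite('pics/s36c.png',cv2.resize(s[0][115:210,150:270],None,fx=6,fy=6,interpolation=cv2.INTER_CUBIC))
E
```

```text
P3 [ 0.5656 -0.4539]
tip [ 0.4238 -0.4555  0.0755] len 0.1033 yaw 0.0097 axis [ 0.5687 -0.4541] grip [ 0.5007 -0.4548]
P2 [ 0.5625 -0.3348]
tip [ 0.4212 -0.3368  0.0755] len 0.1026 yaw 0.0143 axis [ 0.5662 -0.3347] grip [ 0.4982 -0.3357]
P1 [ 0.5561 -0.2135]
tip [ 0.417  -0.2187  0.0755] len 0.1036 yaw 0.0497 axis [ 0.5618 -0.2115] grip [ 0.4939 -0.2149]
[ 0.5224 -0.5331  0.03  ]
[ 0.5105 -0.1349  0.03  ]
[ 0.6081 -0.1304  0.03  ]
[ 0.621  -0.5302  0.03  ]
t: 40.45
tcp_pos: [0.3257, -0.488, 0.2744]
orientation: [-2.198, -2.243, 0.008]
wrist_force: [0.1, 0.3, -0.3]
gripper_width: 0.0339
```

View pics/t36c.png

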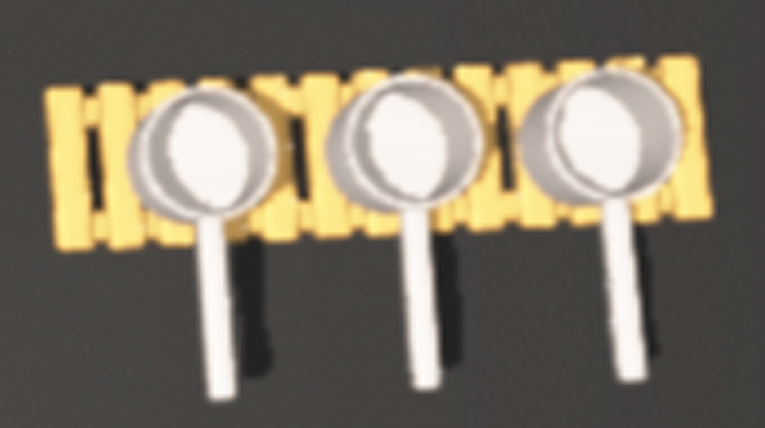

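View pics/s36c.png

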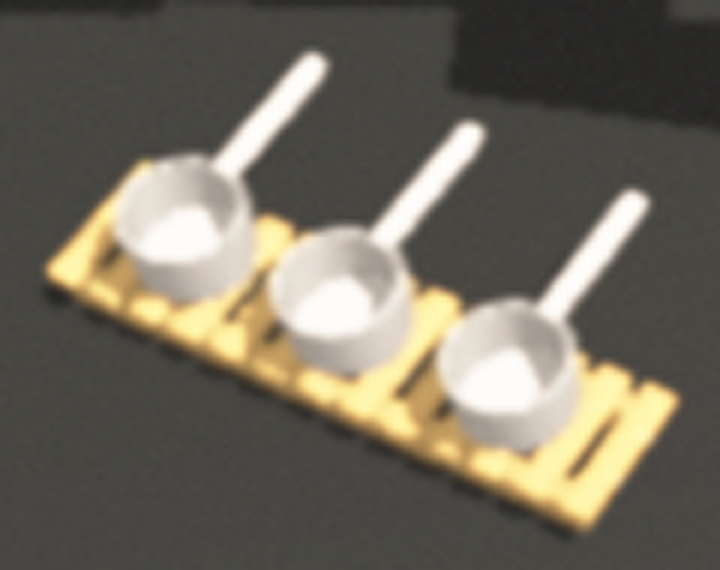

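View pics/t36.png

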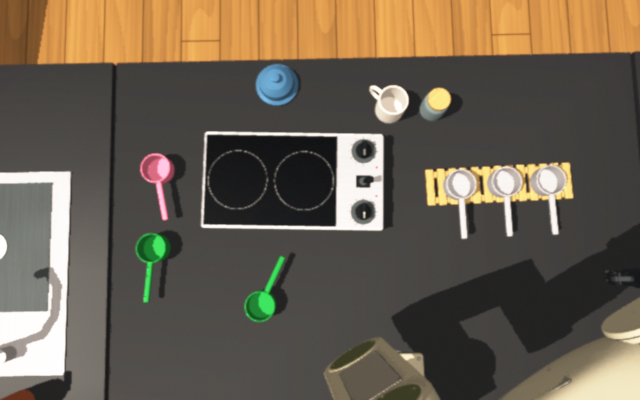

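Run:
```python
from h import *
t=snap('top'); T=lambda x,y:(415+x/4.5,150+y/4.5)
from math import cos,sin
Q=np.mean([onz(*T(*a),.03,t) for a in [(713,215),(60,248),(46,88),(697,55)]],0)
for n,c,e in [('P1',(210,151.5),(222,400)),('P2',(416,141),(428,388)),('P3',(615,136),(632,381))]:
    p=onz(*T(*c),.08,t); q=onz(*T(*e),.0755,t); d=p-q; d0=p-Q
    y=.031; print(n,p[:2].round(4),'local x,y',round(d0[0]*cos(y)+d0[1]*sin(y),4),round(-d0[0]*sin(y)+d0[1]*cos(y),4),'len',np.hypot(*d[:2]).round(4),'yaw',np.arctan2(d[1],d[0]).round(4))
cv2.imwrite('pics/t36d.png',cv2.resize(t[0][125:240,325:395],None,fx=5,fy=5,interpolation=cv2.INTER_CUBIC))
```

```text
P1 [ 0.5613 -0.2177] local x,y -0.001 0.1188 len 0.1465 yaw 0.0073
P2 [ 0.5649 -0.3398] local x,y -0.0011 -0.0033 len 0.1457 yaw 0.0011
P3 [ 0.5654 -0.4575] local x,y -0.0042 -0.121 len 0.1446 yaw 0.0155
```

View pics/t36d.png

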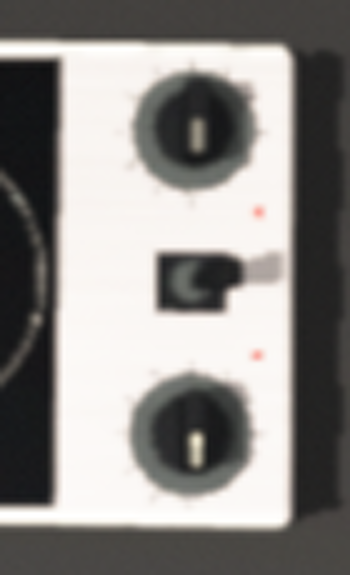

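All checks agree: three pans centred on the rest within about 4 mm, both knob marks at -x, and the switch leaning out. Handing in.

```bash
python3 -c "
from cell import sign_off,get_obs
print(get_obs()['t']); print(sign_off())"
```

```text
40.6
the job is handed in; nothing more can be done
None
```

The job is done and handed in at t = 40.6 s. I turned both knobs anticlockwise until they hit their off stops, then flipped the main switch. After that I moved the three steel saucepans from the plate to the rest with their handles over its front edge. I found no fourth pan, and I did not touch the mug, the jar or the green and pink pans.

**Knobs and switch:** I felt each stop as about 1.8 N m at the wrist. In close pictures taken before the switch was flipped, both marks lined up with the off tick. In the last top picture both marks still point to the plate's -x side and the lever leans outwards.

**Pans:** The last top picture puts the pan centres 1, 1 and 4 mm in front of the rest's centreline. They look flat in the scene picture and stand about 0.12 m apart.

**Disagreements:**
- The wrist camera read centres 3–6 mm further forward from the rims than from the handles, where the handle readings put them within about 1 mm of the centreline.
- Handle angle readings spread by about 0.03–0.04 rad between the views.
- The rest's height came out at 34–37 mm by triangulation, against the stated 30 mm. Contact on placing agreed with 30 mm.

I saw no pan get knocked aside.

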